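# Tip the spent capsule out of the two-section snack dish

### The job

Someone left a spent coffee capsule in one half of the two-section snack dish; the wrapped biscuit in the other half is still good. Lift the dish by its handle, turn it so that the capsule's half is the one that tips downwards, and tip the capsule out into the wide round steel tub, keeping the biscuit in the dish and the gripper off the sticky capsule. Then stand the dish level on the bare counter, clear of the tub, with the biscuit still in it.

Things in the scene. Friction and masses are not known exactly. Their poses are not given: they have to be found in the camera images.
- dish_mid (a point): Pale wooden two-section dish, 300 g, 176 (x) x 104 (y) x 95 mm high, floor 4 mm. Point: centre, 47.5 mm up; z up. A wall along y, 10 mm thick, 33 mm high, divides the +x and -x sections; its middle 60 mm rises to 95 mm as a flat upright handle: grip it 75 mm above the underside, fingers closing along x, above the contents. Sides at y = +-50 mm are 28 mm high; the +-x ends are open (3 mm lip).
- capsule_mid (a point): Spent coffee capsule in either section of the dish, about 36 mm from the dish's middle along its x: grey plastic, flange down, 44 mm across, 30 mm high, 15 g. Point: its centre. It slides out over the open end of its section at 25 to 40 degrees of tilt; 50 to 55 empties it surely, while the dividing wall holds the other section. (Its twin on the counter is a bystander.)
- biscuit_mid (a point): Wrapped biscuit lying in the other section: flat white paper packet 34 x 52 mm (68 over its end seams), 14 mm thick, 20 g, loose. Point: its centre.
- tub: Wide round open steel tub fixed on the counter: 176 mm across at the foot, 184 mm at the rim, 70 mm high, wall 4 mm, floor 5 mm. Origin: centre of its underside, on the counter (z = 0).
There are look-alikes about, which are no part of the job. Several things look just like the part that bears dish_mid: the one meant starts nearest to the robot's base.

How it is judged:
By the outcome, as a careful person would: the job done as asked, in the order asked, and still so for the second after the job is handed in, with the robot touching nothing.
It also fails if it takes over 58 s, if anything falls off the work surface, if the arm or the gripper's body presses on something with over 40 N, if the wrist force passes 120 N, or if a joint passes its speed limit or range.

### The arm

A 7-joint arm with a two-finger parallel gripper is mounted at the origin on the work surface. World frame = base frame: x ahead of the robot, y to its left, z up, the work surface at z = 0. Lengths are in m, angles in rad, forces in N, time in s.
With the tool pointing down it reaches from about 0.425 to 0.875 m from the base axis. Payload 4.7 kg.
Tool frame: the origin (TCP) lies at the very end of the fingers, on their centre line; the grasp point (between the pads) lies ctrl.grip_depth behind it (ctrl.grip_depth is the distance from the TCP to the grasp point, in m); z points along the fingers, y is the line along which they close (so a half turn about z gives the same grasp; the last joint's range is limited). The gripper opens to 87 mm and grips with 3 to 60 N. Pads are 19 mm wide; open, the fingers measure 117 mm over their backs; the gripper's body (75 mm by 190 mm) begins 51 mm behind the grasp point.
Start: joints at [1.274, 0.321, -0.07, 1.45, 0.023, 1.371, -0.057], TCP at [0.199, -0.619, 0.223] pointing down, gripper open.
Joint ranges: [-2.86, 2.86], [-0.3, 2.09], [-1.38, 1.24], [0.06, 2.45], [-1.56, 4.7], [0.09, 2.05], [-2.69, 2.69]. Speed limits (rad/s): [2.57, 2.57, 3.14, 3.14, 3.14, 3.14, 3.14].

### API

Orientations are given as a unit quaternion [w, x, y, z].
In Python, from bench import ctrl, viewer, look_for, tip_of gives the robot as it stands.
- The arm moves only by the tool jog_arm, never from a script. Its argument "deltas" is a list of rows, each a list of 3 entries, a list of its own where there are three numbers: the shift along the tool's x, y, z normalised to -1 to 1, where 1 is 0.5 m, then the turn about the tool's z normalised to -1 to 1, where 1 is pi/2 rad, then the opening, from -1 (shut) to 1 (fully open). A call has 1 to 8 rows; each row shifts and turns the commanded pose from where the row before left it, along the tool's axes as they then stand; what a row does not reach is not made up. A row lasts 1/8 s, in which the tool goes at most 62.5 mm and 10.7 degrees, less where a joint would pass 70% of its speed; a pose out of reach is approached as far as the arm can. A call with a number of a shift or a turn outside -1 to 1 is refused whole. A call with a gripper value outside its range is refused whole. The fingers move at their own pace and stop on an object; "grip_force" is the grip in N (left out, the last holds). Time passes only in rows, so rows that do not move let the fingers close. It gives the time, the measured TCP pose, the force, the opening and the grip force at its end, in the units of the state.
- ctrl.sense(): the state, without advancing time (a new reading comes with each control period).
- viewer.grab_frame(name): name is "scene" or "top" or "wrist"; returns a dict with "frame" (420x560x3 uint8, blue, green, red), "z_map" (420x560 float32, m along the optical axis (not along the pixel's ray), 0 where there is no reading), "fx", "fy", "cx", "cy" (pixels), "R" (3x3) and "t" (3): a world point X has camera coordinates R X + t. Camera axes: x right, y down, z forward; pixel columns grow to the right and rows downward; lengths in m; the calibration is good to about 2 mm. A picture is of the moment at which its call begins.
- ctrl.hand_in(): hands the job in; it is judged then, once.
Trained networks look in a picture, given as the dict that the camera call returned (one of the last four; its "shot" number tells which), for a name from the list of things; names that differ only in an ending like _2 or _b are one class to them, and where a whole thing is asked for, a point or a joint stands for the part that bears it (a point fixed in the world has none). Each returns a list of dicts, best first, with "p" (0 to 1); they miss things now and then, are a little off and sometimes report something else, mostly with a low value. They report only what shows in the picture. A call takes as long as a camera call. They do not tell look-alikes from the thing itself.
- look_for(picture, thing): "centre" ([column, row] in pixels, amid what is visible of it).
- tip_of(picture, thing): "centre" ([column, row] in pixels: a listed point, or the origin of a listed thing).
The state is a dict: "time": time; "joint_pos": joint angles; "dq": joint speeds; "joint_efforts": joint torques, N m; "tcp_pos": TCP position; "tcp_rot": TCP orientation; "ft_force": force on the tool from outside, world axes, zero at the start; "ft_torque": the same for the moment, N m; "opening": opening from 0.0 (shut) to 1.0 (fully open); "finger_force": force on a finger pad.
Only numpy, scipy, OpenCV 4.12 (cv2) and the standard library are available. Lean on these libraries where they do the work, as an engineer would, in place of code of your own. Each camera call takes 0.05 s, during which the arm holds its last target. There are 200 camera calls.

## Working session

There is one attempt and no reset: what is moved stays moved. The work goes in short steps, Python scripts to look and compute and a tool call to move; the robot and the scene stay as the last step left them, time stands still between calls to the robot, and variables do not carry over. Pictures are saved under pics/ and viewed, at most 10 in all, crops included, and the job is handed in when it is done.

Besides the shell and the picture viewer there is one more tool, called after "Call:" in YAML: its name, and indented under it one key for each argument. jog_arm: Moves the arm, as the interface text tells. Scaled input: -1 to 1 covers 0.5 m each way for a shift and pi/2 rad each way for a turn. Its arguments: {"type":"object","properties":{"deltas":{"type":"array"},"grip_force":{"type":"number"}},"required":["deltas"]}

```bash
ls; mkdir -p pics; cat > h.py <<'E'
import numpy as np, cv2
from bench import ctrl, viewer, look_for, tip_of
def px2w(p,u,v,z=None):
    """pixel -> world; at plane height z, or by depth"""
    r=np.array([(u-p["cx"])/p["fx"],(v-p["cy"])/p["fy"],1.])
    R,t=np.array(p["R"]),np.array(p["t"]); c=-R.T@t; d=R.T@r
    if z is None: return c+d*p["z_map"][int(round(v)),int(round(u))]
    return c+d*(z-c[2])/d[2]
E
python3 - <<'E'
from h import *
s=ctrl.sense(); print(s["tcp_pos"],s["tcp_rot"],s["opening"],s["time"],ctrl.grip_depth)
print([a for a in dir(ctrl) if a[0]!='_'])
for n in ("scene","top"):
    p=viewer.grab_frame(n); cv2.imwrite(f"pics/{n}0.png",p["frame"])
    for th in ("dish_mid","capsule_mid","biscuit_mid","tub"):
        for q in tip_of(p,th):
            z={"dish_mid":.0475,"capsule_mid":.02,"biscuit_mid":.011,"tub":0}[th]
            print(n,th,np.round(q["centre"]),round(q["p"],2),np.round(px2w(p,*q["centre"],z),3))
E
```

```text
pics
[ 0.198568   -0.61834643  0.2214828 ] [-9.32167413e-04  9.87946532e-01  1.54792581e-01 -1.95723628e-04] 1.0020460965201257 0.0 0.0187
['MotionError', 'grip_depth', 'hand_in', 'sense']
scene dish_mid [225. 141.] 0.95 [ 0.462 -0.705  0.048]
scene dish_mid [264. 239.] 0.65 [ 0.577 -0.179  0.047]
scene capsule_mid [274. 248.] 0.69 [ 0.555 -0.162  0.02 ]
scene capsule_mid [252. 252.] 0.48 [ 0.614 -0.176  0.02 ]
scene biscuit_mid [272. 251.] 0.75 [ 0.56  -0.164  0.011]
scene tub [343. 363.] 0.83 [0.585 0.202 0.   ]
top dish_mid [475. 240.] 0.95 [ 0.461 -0.713  0.048]
top dish_mid [274. 196.] 0.79 [ 0.58  -0.175  0.048]
top capsule_mid [278. 186.] 0.45 [ 0.615 -0.185  0.02 ]
top biscuit_mid [275. 210.] 0.75 [ 0.548 -0.176  0.011]
top biscuit_mid [273. 197.] 0.23 [ 0.585 -0.17   0.011]
top tub [142. 196.] 0.8 [0.587 0.198 0.   ]
```

Call:
jog_arm:
  deltas:
    - [[0,0,0],[0,0,0],1]

```text
invalid input at $.deltas[0][1]: expected a number
```

View pictures.

View pics/top0.png

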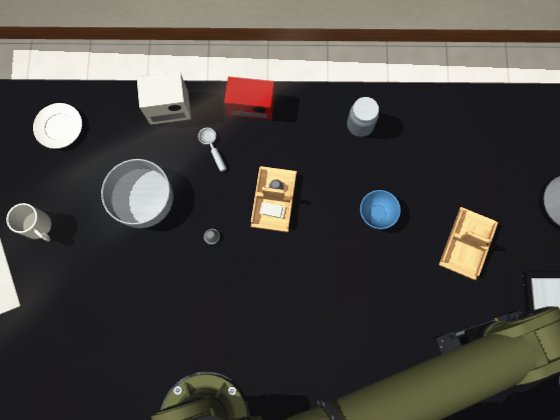

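View pics/scene0.png

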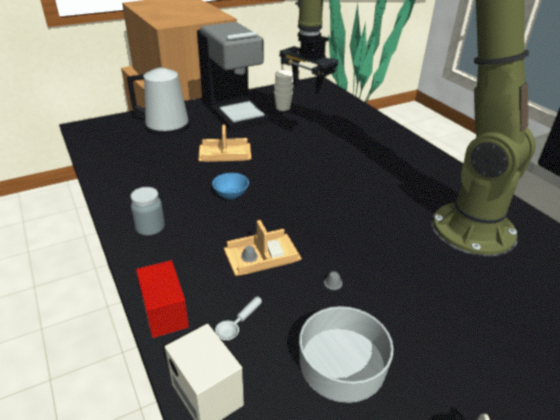

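Top view: up is +x. Candidate dishes: A at pixel (274,196), world (0.58,-0.18), with capsule (278,186) and biscuit (275,210). B at (475,240), world (0.46,-0.71), is empty. A is nearest the base (0.61 m against 0.85 m) and holds the contents. The tub is at (140,194), and the twin capsule is at (212,237).

The jog can turn only about tool z, so I need to know what happens at the edge of reach. I'll test that in free air and look closely at A.

Call:
jog_arm:
  deltas:
    - [[0,0,-0.12],0,1]
    - [[0,0,-0.12],0,1]
    - [[0,0,-0.12],0,1]
    - [[0,0,-0.12],0,1]
    - [[0,0,-0.12],0,1]
    - [[0,0,-0.12],0,1]
    - [[0,0,-0.12],0,1]
    - [[0,0,-0.12],0,1]

```text
time: 1.5
tcp_pos: [0.1878, -0.5848, 0.618]
tcp_rot: [0.059, 0.986, 0.154, 0.009]
ft_force: [-0.4, 0.0, 0.2]
opening: 1.002
finger_force: 0.0
```

```bash
python3 - <<'E'
from h import *
s=ctrl.sense(); print(s["tcp_pos"],s["tcp_rot"],np.round(s["joint_pos"],3),s["time"])
p=viewer.grab_frame("top"); c=p["frame"][140:260,180:330]
cv2.imwrite("pics/cropA.png",cv2.resize(c,None,fx=5,fy=5,interpolation=cv2.INTER_CUBIC))
# dish: wooden pixels -> points by depth
hsv=cv2.cvtColor(p["frame"],cv2.COLOR_BGR2HSV)
for u0,u1,v0,v1 in ((240,310,155,240),):
    m=(hsv[...,1]>60)&(hsv[...,2]>90); P=[]
    for v in range(v0,v1):
        for u in range(u0,u1):
            if m[v,u] and p["z_map"][v,u]>0: P.append(px2w(p,u,v))
    P=np.array(P); print(len(P),np.percentile(P[:,2],[5,50,95,100]))
    h=P[P[:,2]>.06]; print("handle",len(h),h.mean(0))
    for nm,Q in (("handle",h),("low",P[P[:,2]<.035])):
        r=cv2.minAreaRect(Q[:,:2].astype(np.float32)*1000); print(nm,r)
E
```

```text
[ 0.18776931 -0.58484344  0.61800072] [0.05852664 0.98625012 0.15429369 0.00887601] [ 1.084e+00  3.200e-01  2.370e-01  6.570e-01 -8.900e-02  2.053e+00
 -1.000e-03] 1.5
1957 [-0.00100277  0.00619468  0.08212471  0.10429568]
handle 146 [ 0.5815074  -0.17185718  0.08585363]
handle ((582.9522705078125, -171.29275512695312), (57.43571472167969, 13.030598640441895), 79.01929473876953)
low ((585.2379150390625, -172.02066040039062), (105.88807678222656, 183.2296142578125), 82.8087158203125)
```

Call:
jog_arm:
  deltas:
    - [[0,0,0.1],0,1]
    - [[0,0,0.1],0,1]

```text
time: 1.8
tcp_pos: [0.1915, -0.5962, 0.5168]
tcp_rot: [0.059, 0.986, 0.155, 0.009]
ft_force: [-0.4, -1.8, -0.1]
opening: 0.995
finger_force: 0.0
```

View pics/cropA.png

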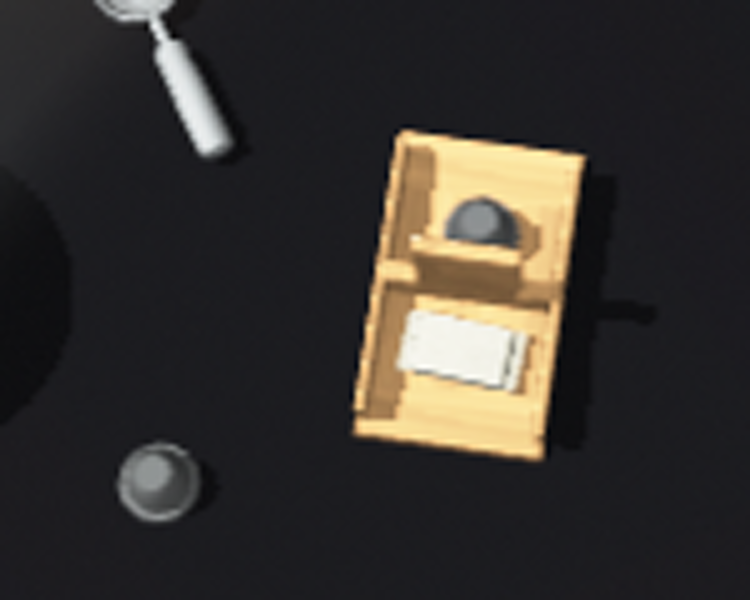

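```bash
python3 - <<'E'
from h import *
s=ctrl.sense(); print(s["tcp_pos"],s["tcp_rot"],np.round(s["joint_pos"],4),s["time"])
E
```

```text
[ 0.19150626 -0.59624982  0.51684551] [0.0585772  0.9861991  0.15458335 0.00916678] [ 1.0487  0.2146  0.2224  1.011  -0.0487  1.802  -0.0104] 1.8
```

```bash
cat > k.py <<'E'
import numpy as np
from scipy.spatial.transform import Rotation as Ro
from scipy.optimize import least_squares
LO=np.array([-2.86,-.3,-1.38,.06,-1.56,.09,-2.69]);HI=np.array([2.86,2.09,1.24,2.45,4.7,2.05,2.69])
S=[-1,-1,-1,-1]; L=[.34,.4,.4,.25]
def fk(q,L=None,S=None):
    L=L if L is not None else globals()['L'];S=S or globals()['S']
    ez=np.array([0,0,1.]);Z=lambda a:Ro.from_euler('z',a);Y=lambda a:Ro.from_euler('y',a)
    R=Z(S[0]*q[0]);p=L[0]*ez
    R=R*Y(q[1])*Z(S[1]*q[2]);p=p+R.apply(L[1]*ez)
    R=R*Y(q[3])*Z(S[2]*q[4]);p=p+R.apply(L[2]*ez)
    R=R*Y(q[5])*Z(S[3]*q[6]);return p+R.apply(L[3]*ez),R
E
cat > fit.py <<'E'
from k import *
import itertools
q=[[1.274,.321,-.07,1.45,.023,1.371,-.057],[1.084,.320,.237,.657,-.089,2.053,-.001],[1.0487,.2146,.2224,1.011,-.0487,1.802,-.0104]]
P=np.array([[.199,-.619,.223],[.18777,-.58484,.618],[.1915,-.59625,.51685]])
w=[[-9.3e-4,.98795,.15479,-2e-4],[.05853,.98625,.1543,.00888],[.05858,.9862,.15458,.00917]]
T=[Ro.from_quat(a,scalar_first=True) for a in w]
for s in itertools.product([1,-1],repeat=4):
    f=lambda L:np.concatenate([fk(a,L,s)[0]-b for a,b in zip(q,P)])
    r=least_squares(f,[.34,.4,.4,.25])
    e=[(fk(a,r.x,s)[1].inv()*t).as_rotvec() for a,t in zip(q,T)]
    d=[np.linalg.norm(fk(a,r.x,s)[1].apply([0,0,1])-t.apply([0,0,1])) for a,t in zip(q,T)]
    print(s,np.round(r.x,4),round(r.cost*1e6,1),np.round(d,3),np.round(e,3)[:,2])
E
python3 fit.py
```

```text
(1, 1, 1, 1) [ 0.09   -1.4185  0.0791 -1.7114] 308015.5 [0.001 0.225 0.225] [-2.192 -2.185 -2.186]
(1, 1, 1, -1) [ 0.09   -1.4185  0.0791 -1.7114] 308015.5 [0.001 0.225 0.225] [-2.306 -2.187 -2.206]
(1, 1, -1, 1) [ 0.0473 -2.3448  0.3905 -2.587 ] 179720.7 [0.046 0.306 0.269] [-2.183 -2.077 -2.149]
(1, 1, -1, -1) [ 0.0473 -2.3448  0.3905 -2.587 ] 179720.7 [0.046 0.306 0.269] [-2.297 -2.079 -2.169]
(1, -1, 1, 1) [ 4.8816 -2.811   0.2802  1.8201] 184326.4 [0.044 0.187 0.178] [-2.059 -2.635 -2.622]
(1, -1, 1, -1) [ 4.8816 -2.811   0.2802  1.8201] 184326.4 [0.044 0.187 0.178] [-2.173 -2.637 -2.643]
(1, -1, -1, 1) [ 4.5332 -3.4313  0.5123  0.9175] 251370.2 [0.002 0.209 0.205] [-2.05  -2.536 -2.588]
(1, -1, -1, -1) [ 4.5332 -3.4313  0.5123  0.9175] 251370.2 [0.002 0.209 0.205] [-2.164 -2.538 -2.609]
(-1, 1, 1, 1) [-0.8461  1.045   0.3735 -0.2098] 38693.2 [0.002 0.042 0.05 ] [1.543 1.92  1.99 ]
(-1, 1, 1, -1) [-0.8461  1.045   0.3735 -0.2098] 38693.2 [0.002 0.042 0.05 ] [1.429 1.918 1.969]
(-1, 1, -1, 1) [-1.4257  0.713   0.5267 -1.0816] 13547.0 [0.044 0.199 0.144] [1.552 1.996 2.009]
(-1, 1, -1, -1) [-1.4257  0.713   0.5267 -1.0816] 13547.0 [0.044 0.199 0.144] [1.438 1.994 1.988]
(-1, -1, 1, 1) [0.0582 0.5212 0.5109 0.2283] 873.2 [0.045 0.157 0.095] [1.675 1.487 1.568]
(-1, -1, 1, -1) [0.0582 0.5212 0.5109 0.2283] 873.2 [0.045 0.157 0.095] [1.561 1.485 1.547]
(-1, -1, -1, 1) [0.3557 0.4098 0.5261 0.4223] 968.5 [0.002 0.    0.   ] [1.685 1.573 1.592]
(-1, -1, -1, -1) [0.3557 0.4098 0.5261 0.4223] 968.5 [0.002 0.    0.   ] [1.571 1.571 1.571]
```

Call:
jog_arm:
  deltas:
    - [[0,-0.11,0.05],0,1]
    - [[0,-0.11,0.05],0,1]
    - [[0,-0.11,0.05],0,1]

```text
time: 2.17
tcp_pos: [0.1435, -0.4466, 0.4222]
tcp_rot: [0.057, 0.986, 0.155, 0.009]
ft_force: [-0.2, 0.3, 1.1]
opening: 1.0
finger_force: 0.0
```

```bash
cat > st.py <<'E'
from h import *
import json
s=ctrl.sense(); d={k:np.round(s[k],4).tolist() for k in("joint_pos","tcp_pos","tcp_rot")}
open("log.jsonl","a").write(json.dumps(d)+"\n"); print(d,s["time"],np.round(s["dq"],2))
E
python3 st.py
```

```text
{'joint_pos': [0.9941, -0.1854, 0.1674, 1.598, 0.0427, 1.6113, -0.095], 'tcp_pos': [0.1435, -0.4466, 0.4222], 'tcp_rot': [0.0571, 0.9863, 0.1547, 0.0087]} 2.175 [-0.05 -1.   -0.18  1.34  0.18 -0.38 -0.23]
```

Call:
jog_arm:
  deltas:
    - [[0,-0.11,0.05],0,1]
    - [[0,-0.11,0.05],0,1]
    - [[0,-0.11,0.05],0,1]

```text
time: 2.55
tcp_pos: [0.1105, -0.3408, 0.2619]
tcp_rot: [-0.03, 0.987, 0.154, 0.03]
ft_force: [-0.4, -0.3, 0.1]
opening: 0.996
finger_force: 0.0
```

```bash
python3 st.py
```

```text
{'joint_pos': [1.0371, -0.2998, 0.1727, 1.9968, -0.02, 1.4875, -0.0574], 'tcp_pos': [0.1105, -0.3408, 0.2619], 'tcp_rot': [-0.0305, 0.9871, 0.1543, 0.0295]} 2.55 [-0.06 -0.    0.26  0.94 -0.23 -0.32  0.18]
```

```bash
cat > k.py <<'E'
import numpy as np, json
from scipy.spatial.transform import Rotation as Ro
from scipy.optimize import least_squares
LO=np.array([-2.86,-.3,-1.38,.06,-1.56,.09,-2.69]);HI=np.array([2.86,2.09,1.24,2.45,4.7,2.05,2.69])
Z=lambda a:Ro.from_euler('z',a)
Y=lambda a:Ro.from_euler('y',a)
try: PAR=np.load("par.npy")
except Exception: PAR=None
def fk(q,L=None):
    """params: z,x offsets in shoulder, elbow, wrist, tool frames"""
    L=PAR if L is None else L
    R=Z(-q[0]);p=np.array([0,0,L[0]])+R.apply([L[4],L[8],0])
    R=R*Y(q[1])*Z(-q[2]);p=p+R.apply([L[5],L[9],L[1]])
    R=R*Y(q[3])*Z(-q[4]);p=p+R.apply([L[6],L[10],L[2]])
    R=R*Y(q[5]);p=p+R.apply([L[7],L[11],0]);R=R*Z(-q[6]);return p+R.apply([0,0,L[3]]),R*Z(np.pi/2)
def quat(a): return Ro.from_quat(a,scalar_first=True)
E
cat > fit.py <<'E'
from k import *
q=[[1.274,.321,-.07,1.45,.023,1.371,-.057],[1.084,.320,.237,.657,-.089,2.053,-.001],[1.0487,.2146,.2224,1.011,-.0487,1.802,-.0104]]
P=[[.199,-.619,.223],[.18777,-.58484,.618],[.1915,-.59625,.51685]]
for l in open("log.jsonl"): d=json.loads(l);q.append(d["joint_pos"]);P.append(d["tcp_pos"])
P=np.array(P)
f=lambda L:np.concatenate([(fk(a,L)[0]-b).ravel() for a,b in zip(q,P)]+[L[4:]*.002])
r=least_squares(f,[.34,.4,.4,.25]+[0]*8)
print(np.round(r.x,4),np.abs(r.fun[:3*len(q)]).max()); np.save("par.npy",r.x)
E
python3 fit.py; python3 - <<'E'
from k import *
for l in open("log.jsonl"):
    d=json.loads(l); print(quat(d["tcp_rot"]).as_matrix().round(3).tolist(), (fk(d["joint_pos"])[1].inv()*quat(d["tcp_rot"])).magnitude())
E
```

```text
[ 2.487e-01  4.674e-01  5.117e-01  3.663e-01 -1.200e-03  1.000e-04
  1.300e-03 -2.700e-03 -1.380e-02 -1.400e-02  8.000e-04  8.000e-04] 3.346891256295059e-05
[[0.952, 0.304, 0.035], [0.306, -0.946, -0.11], [-0.001, 0.115, -0.993]] 8.473001905183961e-05
[[0.951, 0.306, 0.049], [0.303, -0.951, 0.069], [0.068, -0.051, -0.996]] 0.00011800693772672695
```

```bash
cat >> k.py <<'E'
W=.3; REG=1e-3
def ik(q,p,R,w=None,reg=None):
    w=W if w is None else w; reg=REG if reg is None else reg
    def f(x):
        a,B=fk(x); return np.concatenate([a-p,w*(R.inv()*B).as_rotvec(),reg*(x-q)])
    x=np.clip(q,LO+1e-6,HI-1e-6)
    return least_squares(f,x,bounds=(LO,HI)).x
def step(q,sh,tu=0,**k):
    p,R=fk(q); return ik(q,p+R.apply(np.array(sh)*.5),R*Z(tu*np.pi/2),**k)
E
python3 - <<'E'
from k import *
q0=np.array([1.274,.321,-.07,1.45,.023,1.371,-.057]);D=[json.loads(l) for l in open("log.jsonl")]
for w in (.05,.1,.2,.3,.5,1.):
  for reg in (1e-3,1e-2,.05):
    q=q0
    for i in range(8): q=step(q,[0,0,-.12],w=w,reg=reg)
    p,R=fk(q); r=np.array(D[0]["joint_pos"])
    for i in range(3): r=step(r,[0,-.11,.05],w=w,reg=reg)
    a,B=fk(r); print(w,reg,p.round(3),R.as_quat(scalar_first=True).round(3),"|",a.round(3),B.as_quat(scalar_first=True).round(3))
E
```

```text
0.05 0.001 [ 0.194 -0.603  0.7  ] [0.149 0.977 0.153 0.024] | [ 0.095 -0.297  0.336] [-0.085  0.984  0.154 -0.014]
0.05 0.01 [ 0.191 -0.595  0.7  ] [0.146 0.977 0.153 0.027] | [ 0.095 -0.297  0.337] [-0.085  0.984  0.154 -0.02 ]
0.05 0.05 [ 0.169 -0.528  0.685] [0.242 0.958 0.148 0.041] | [ 0.094 -0.296  0.342] [-0.095  0.982  0.161 -0.016]
0.1 0.001 [ 0.194 -0.602  0.696] [0.144 0.977 0.153 0.023] | [ 0.097 -0.302  0.336] [-0.077  0.985  0.154 -0.012]
0.1 0.01 [ 0.192 -0.6    0.696] [0.143 0.977 0.153 0.025] | [ 0.097 -0.302  0.336] [-0.077  0.985  0.154 -0.015]
0.1 0.05 [ 0.178 -0.557  0.689] [0.168 0.973 0.152 0.031] | [ 0.097 -0.302  0.339] [-0.083  0.984  0.157 -0.019]
0.2 0.001 [ 0.192 -0.598  0.681] [0.128 0.98  0.154 0.02 ] | [ 0.103 -0.319  0.335] [-0.053  0.986  0.155 -0.009]
0.2 0.01 [ 0.192 -0.597  0.681] [0.127 0.98  0.153 0.021] | [ 0.103 -0.319  0.335] [-0.053  0.987  0.155 -0.009]
0.2 0.05 [ 0.186 -0.582  0.68 ] [0.121 0.98  0.153 0.023] | [ 0.104 -0.319  0.337] [-0.055  0.986  0.154 -0.015]
0.3 0.001 [ 0.191 -0.594  0.663] [0.107 0.982 0.154 0.017] | [ 0.108 -0.337  
[... 222 characters left out ...]
37  0.336] [-0.028  0.988  0.154 -0.009]
0.5 0.001 [ 0.189 -0.586  0.63 ] [0.072 0.985 0.154 0.011] | [ 0.116 -0.362  0.334] [0.008 0.988 0.155 0.001]
0.5 0.01 [ 0.189 -0.586  0.63 ] [0.072 0.985 0.154 0.011] | [ 0.117 -0.362  0.334] [0.008 0.988 0.155 0.001]
0.5 0.05 [ 0.187 -0.582  0.63 ] [0.071 0.985 0.154 0.013] | [ 0.119 -0.362  0.336] [ 0.008  0.988  0.155 -0.001]
1.0 0.001 [ 0.186 -0.577  0.59 ] [0.028 0.988 0.155 0.004] | [ 0.124 -0.385  0.332] [0.041 0.987 0.155 0.006]
1.0 0.01 [ 0.186 -0.577  0.59 ] [0.028 0.988 0.155 0.004] | [ 0.124 -0.385  0.333] [0.041 0.987 0.155 0.006]
1.0 0.05 [ 0.184 -0.574  0.59 ] [0.028 0.988 0.155 0.005] | [ 0.126 -0.385  0.335] [0.041 0.987 0.155 0.005]
```

```bash
cat > plan.py <<'E'
from k import *
tub=np.array([.586,.2,0])
def pose(az,th,sgn,E,alpha=0):
    """tool tilted th towards azimuth az; capsule side = sgn*tool y, lowest; E = position of capsule end; alpha: turn off the lowest"""
    d=np.array([np.cos(az),np.sin(az),0]);k=np.array([0,0,1.])
    z=np.sin(th)*d-np.cos(th)*k; c=-np.cos(th)*d-np.sin(th)*k; y=sgn*c
    R=Ro.from_matrix(np.c_[np.cross(y,z),y,z])*Z(alpha)
    c=sgn*R.apply([0,1,0]); return E-.088*c-.0563*z,R
if __name__=="__main__":
  rng=np.random.default_rng(0); seeds=[np.r_[rng.uniform(-1,.6),rng.uniform(-.2,1),rng.uniform(-.5,.5),rng.uniform(.8,2.3),rng.uniform(-1.5,2),rng.uniform(.3,1.9),rng.uniform(-2.5,2.5)] for _ in range(12)]
  for sgn in (1,-1):
    for az in np.deg2rad(range(-90,136,15)):
      d=np.array([np.cos(az),np.sin(az),0]); p,R=pose(az,np.deg2rad(54),sgn,tub+[0,0,.13]+.03*d)
      best=None
      for s in seeds:
        x=ik(s,p,R,reg=1e-5); a,B=fk(x); e=np.linalg.norm(a-p)+.3*(R.inv()*B).magnitude(); m=min((x-LO).min(),(HI-x).min())
        if best is None or (e<2e-3,m if e<2e-3 else -e)>best[0]: best=((e<2e-3,m if e<2e-3 else -e),x,e)
      print(sgn,round(np.rad2deg(az)),round(best[2],4),best[1].round(2))
E
python3 plan.py
```

```text
1 -90 0.0 [-1.08  0.67  0.58  1.35  0.45  1.73  1.01]
1 -75 0.0 [-0.87  0.49  0.15  1.51  0.74  1.65  0.97]
1 -60 0.0 [-1.07  0.38  0.34  1.69  0.8   1.42  1.09]
1 -45 0.0 [-0.13  0.33 -0.78  1.83  1.17  1.46  1.06]
1 -30 0.0 [ 0.02  0.18 -0.86  1.98  1.21  1.18  1.2 ]
1 -15 0.0 [ 0.3   0.   -1.02  2.11  1.19  0.81  1.38]
1 0 0.0 [-0.23 -0.12 -0.36  2.22  1.18  0.48  1.59]
1 15 0.0 [-0.71 -0.19  0.24  2.28  1.09  0.23  1.98]
1 30 0.0 [-0.09 -0.15 -0.17  2.26 -1.17  0.25 -1.85]
1 45 0.0 [ 0.33 -0.07 -0.42  2.18 -1.27  0.59 -1.5 ]
1 60 0.0 [ 0.93  0.1  -0.96  2.06 -1.09  0.81 -1.39]
1 75 0.0 [ 0.79  0.25 -0.82  1.91 -0.91  0.99 -1.33]
1 90 0.0 [ 0.49  0.34 -0.51  1.76 -0.84  1.23 -1.21]
1 105 0.0 [ 0.61  0.54 -0.76  1.58 -0.58  1.37 -1.23]
1 120 0.0 [ 0.53  0.69 -0.8   1.4  -0.41  1.56 -1.2 ]
1 135 0.0 [ 0.38  0.77 -0.73  1.23 -0.34  1.77 -1.09]
-1 -90 0.0 [-1.2   0.73  0.78  1.35  0.34  1.69 -2.05]
-1 -75 0.0 [-1.2   0.55  0.62  1.52  0.56  1.54 -2.04]
-1 -60 0.0 [-1.13  0.38  0.41  1.69  0.78  1.41 -2.04]
-1 -45 0.0 [-0.22  0.3  -0.68  1.83  1.14  1.43 -2.07]
-1 -30 0.0 [-0.22  0.14 -0.61  1.99  1.16  1.14 -1.93]
-1 -15 0.0 [ 0.01 -0.   -0.74  2.12  1.18  0.81 -1.76]
-1 0 0.0 [-0.33 -0.12 -0.28  2.22  1.19  0.49 -1.55]
-1 15 0.0 [-0.67 -0.19  0.21  2.28  1.07  0.22 -1.15]
-1 30 0.0 [-0.03 -0.15 -0.23  2.26 -1.18  0.26  1.31]
-1 45 0.0 [ 0.41 -0.07 -0.5   2.18 -1.28  0.6   1.65]
-1 60 0.0 [ 0.59  0.06 -0.61  2.06 -1.14  0.83  1.78]
-1 75 0.0 [ 0.51  0.2  -0.5   1.92 -0.99  1.04  1.87]
-1 90 0.0 [ 0.63  0.38 -0.69  1.75 -0.77  1.2   1.89]
-1 105 0.0 [ 0.43  0.48 -0.51  1.58 -0.7   1.42  1.99]
-1 120 0.0 [ 0.26  0.58 -0.38  1.41 -0.63  1.64  2.1 ]
-1 135 0.0 [ 0.43  0.81 -0.84  1.23 -0.27  1.76  2.01]
```

```bash
cat > rows.py <<'E'
from h import *
from k import quat,Z
def rows(target,turn,n,op,s=None):
    """rows from the present pose to target TCP with total turn (deg about tool z)"""
    s=s or ctrl.sense(); p=np.array(s["tcp_pos"]);R=quat(s["tcp_rot"]);out=[]
    p0=p.copy()
    for i in range(n):
        g=p0+(np.array(target)-p0)*(i+1)/n; t=round(turn/90/n,3)
        d=np.round(R.inv().apply(g-p)/.5,3); p=p+R.apply(d*.5); R=R*Z(t*np.pi/2); out.append([d.tolist(),t,op])
    for i in range(0,n,8): print(out[i:i+8])
    print("end",p.round(4),R.as_matrix().round(3).tolist())
if __name__=="__main__":
    import sys; a=list(map(float,sys.argv[1:])); rows(a[:3],a[3],int(a[4]),a[5])
E
python3 rows.py .583 -.172 .2 -65 10 1
```

```text
[[[0.099, -0.002, 0.019], -0.072, 1.0], [[0.099, 0.008, 0.02], -0.072, 1.0], [[0.097, 0.02, 0.019], -0.072, 1.0], [[0.095, 0.031, 0.019], -0.072, 1.0], [[0.09, 0.041, 0.019], -0.072, 1.0], [[0.085, 0.051, 0.02], -0.072, 1.0], [[0.079, 0.06, 0.019], -0.072, 1.0], [[0.071, 0.069, 0.019], -0.072, 1.0]]
[[[0.064, 0.077, 0.02], -0.072, 1.0], [[0.054, 0.083, 0.019], -0.072, 1.0]]
end [ 0.5831 -0.172   0.2   ] [[0.127, 0.991, 0.049], [0.989, -0.131, 0.069], [0.075, 0.04, -0.996]]
```

Call:
jog_arm:
  deltas:
    - [[0.1,0,0.02],-0.07,1]
    - [[0.1,0.01,0.02],-0.07,1]
    - [[0.1,0.02,0.02],-0.07,1]
    - [[0.095,0.03,0.02],-0.07,1]
    - [[0.09,0.04,0.02],-0.07,1]
    - [[0.085,0.05,0.02],-0.07,1]
    - [[0.08,0.06,0.02],-0.07,1]
    - [[0.07,0.07,0.02],-0.07,1]

```text
time: 3.55
tcp_pos: [0.4941, -0.2103, 0.2113]
tcp_rot: [-0.013, 0.826, 0.562, 0.039]
ft_force: [0.5, 0.0, -0.4]
opening: 1.003
finger_force: 0.0
```

```bash
python3 st.py; python3 rows.py .583 -.172 .2 -14.6 3 1
```

```text
{'joint_pos': [0.6348, 0.0854, -0.2395, 1.7574, -0.0623, 1.2818, 0.0368], 'tcp_pos': [0.4941, -0.2103, 0.2113], 'tcp_rot': [-0.0134, 0.8263, 0.5617, 0.0389]} 3.55 [-0.33  0.65 -0.28 -0.56  0.17 -0.13  0.22]
[[[0.045, 0.045, 0.012], -0.054, 1.0], [[0.04, 0.05, 0.012], -0.054, 1.0], [[0.037, 0.052, 0.012], -0.054, 1.0]]
end [ 0.583  -0.1719  0.2002] [[0.12, 0.992, 0.049], [0.99, -0.123, 0.066], [0.071, 0.041, -0.997]]
```

Call:
jog_arm:
  deltas:
    - [[0.04,0.045,0.012],-0.05,1]
    - [[0.04,0.045,0.012],-0.05,1]
    - [[0.02,0.04,0.012],-0.05,1]
    - [[0,0,0],0,1]
    - [[0,0,0],0,1]

```text
time: 4.18
tcp_pos: [0.5702, -0.1827, 0.1993]
tcp_rot: [-0.009, 0.756, 0.653, 0.04]
ft_force: [-0.2, 0.1, -0.4]
opening: 0.999
finger_force: 0.0
```

```bash
python3 st.py; python3 - <<'E'
from h import *
p=viewer.grab_frame("wrist"); cv2.imwrite("pics/wrist1.png",p["frame"])
for th,z in (("dish_mid",.0475),("capsule_mid",.02),("biscuit_mid",.011)):
    for q in tip_of(p,th): print(th,np.round(q["centre"]),round(q["p"],2),np.round(px2w(p,*q["centre"],z),3))
hsv=cv2.cvtColor(p["frame"],cv2.COLOR_BGR2HSV); m=(hsv[...,1]>60)&(hsv[...,2]>90)
v,u=np.nonzero(m&(p["z_map"]>0)); P=np.array([px2w(p,a,b) for a,b in zip(u[::3],v[::3])])
h=P[(P[:,2]>.088)&(P[:,2]<.1)]; print(len(h),h.mean(0),cv2.minAreaRect(h[:,:2].astype(np.float32)*1000))
l=P[(P[:,2]>-.005)&(P[:,2]<.035)]; print(cv2.minAreaRect(l[:,:2].astype(np.float32)*1000))
E
python3 rows.py .583 -.172 .11 0 2 1
```

```text
{'joint_pos': [0.5672, 0.2212, -0.2938, 1.6325, -0.0137, 1.2687, 0.1383], 'tcp_pos': [0.5702, -0.1827, 0.1993], 'tcp_rot': [-0.009, 0.7564, 0.6529, 0.0398]} 4.175 [ 0.01 -0.02  0.01  0.   -0.   -0.    0.  ]
dish_mid [291. 194.] 0.8 [ 0.585 -0.17   0.047]
capsule_mid [330. 188.] 0.83 [ 0.623 -0.174  0.02 ]
biscuit_mid [253. 188.] 0.63 [ 0.552 -0.164  0.011]
357 [ 0.58622541 -0.16879732  0.09469046] ((586.1427612304688, -169.441650390625), (58.852909088134766, 9.593192100524902), 82.0665512084961)
((683.3197021484375, -213.0505828857422), (375.583251953125, 284.28436279296875), 12.400520324707031)
[[[0.006, 0.007, 0.091], 0.0, 1.0], [[0.006, 0.007, 0.091], 0.0, 1.0]]
end [ 0.5828 -0.1721  0.1101] [[0.144, 0.988, 0.05], [0.987, -0.147, 0.065], [0.072, 0.04, -0.997]]
```

View pics/wrist1.png

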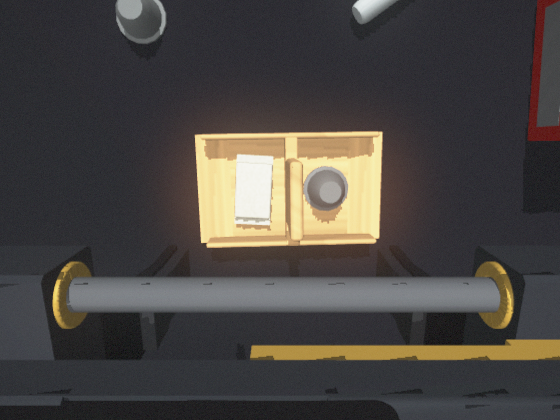

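```bash
python3 rows.py .587 -.168 .0565 0 4 1
```

```text
[[[0.003, 0.004, 0.072], 0.0, 1.0], [[0.004, 0.004, 0.073], 0.0, 1.0], [[0.003, 0.005, 0.072], 0.0, 1.0], [[0.004, 0.004, 0.073], 0.0, 1.0]]
end [ 0.5871 -0.1678  0.0564] [[0.144, 0.988, 0.05], [0.987, -0.147, 0.065], [0.072, 0.04, -0.997]]
```

Call:
jog_arm:
  deltas:
    - [[0.004,0.005,0.072],0,1]
    - [[0.003,0.004,0.073],0,1]
    - [[0.003,0.004,0.073],0,1]
    - [[0.003,0.004,0.073],0,1]
    - [[0,0,0],0,1]
    - [[0,0,0],0,1]

```text
time: 5.12
tcp_pos: [0.5883, -0.1681, 0.0572]
tcp_rot: [-0.008, 0.756, 0.653, 0.041]
ft_force: [0.4, 0.2, 0.4]
opening: 1.0
finger_force: 0.0
```

```bash
python3 st.py
```

```text
{'joint_pos': [0.5269, 0.3683, -0.2942, 1.7522, 0.0342, 1.0021, 0.0897], 'tcp_pos': [0.5883, -0.1681, 0.0572], 'tcp_rot': [-0.0077, 0.756, 0.6533, 0.0407]} 5.125 [ 0.   -0.02 -0.   -0.02  0.   -0.01 -0.  ]
```

Call:
jog_arm:
  deltas:
    - [[0,0,0],0,-1]
    - [[0,0,0],0,-1]
    - [[0,0,0],0,-1]
    - [[0,0,0],0,-1]
    - [[0,0,0],0,-1]
    - [[0,0,0],0,-1]
  grip_force: 50

```text
time: 5.88
tcp_pos: [0.5875, -0.1674, 0.0555]
tcp_rot: [-0.009, 0.756, 0.654, 0.04]
ft_force: [-0.1, -0.6, 0.4]
opening: 0.4
finger_force: 0.0
```

Call:
jog_arm:
  deltas:
    - [[0,0,0],0,-1]
    - [[0,0,0],0,-1]
    - [[0,0,0],0,-1]
    - [[0,0,0],0,-1]
    - [[0,0,0],0,-1]
  grip_force: 50

```text
time: 6.5
tcp_pos: [0.5862, -0.1676, 0.0565]
tcp_rot: [-0.01, 0.756, 0.654, 0.039]
ft_force: [-4.3, 0.6, 9.1]
opening: 0.11
finger_force: 49.5
```

Call:
jog_arm:
  deltas:
    - [[0,0,-0.03],0,-1]
    - [[0,0,-0.06],0,-1]
    - [[0,0,-0.08],0,-1]
    - [[0,0,-0.08],0,-1]
    - [[0,0,0],0,-1]
  grip_force: 50

```text
time: 7.12
tcp_pos: [0.5837, -0.1766, 0.184]
tcp_rot: [-0.005, 0.756, 0.653, 0.042]
ft_force: [1.0, 0.7, -3.6]
opening: 0.113
finger_force: 49.9
```

```bash
python3 st.py; python3 rows.py .47 -.46 .45 -52 11 -1
```

```text
{'joint_pos': [0.5528, 0.2468, -0.3002, 1.6341, -0.0036, 1.2327, 0.1184], 'tcp_pos': [0.5837, -0.1766, 0.184], 'tcp_rot': [-0.0052, 0.7559, 0.6533, 0.0422]} 7.125 [-0.01  0.04  0.    0.07  0.01 -0.02 -0.  ]
[[[-0.05, -0.011, -0.053], -0.053, -1.0], [[-0.05, -0.014, -0.052], -0.053, -1.0], [[-0.048, -0.019, -0.053], -0.053, -1.0], [[-0.046, -0.023, -0.052], -0.053, -1.0], [[-0.044, -0.026, -0.053], -0.053, -1.0], [[-0.042, -0.03, -0.053], -0.053, -1.0], [[-0.039, -0.034, -0.052], -0.053, -1.0], [[-0.036, -0.037, -0.053], -0.053, -1.0]]
[[[-0.033, -0.039, -0.052], -0.053, -1.0], [[-0.03, -0.042, -0.053], -0.053, -1.0], [[-0.026, -0.045, -0.053], -0.053, -1.0]]
end [ 0.4698 -0.4601  0.4502] [[-0.697, 0.715, 0.057], [0.717, 0.694, 0.063], [0.006, 0.085, -0.996]]
```

Call:
jog_arm:
  deltas:
    - [[-0.05,-0.01,-0.05],-0.05,-1]
    - [[-0.05,-0.015,-0.05],-0.05,-1]
    - [[-0.048,-0.02,-0.05],-0.05,-1]
    - [[-0.046,-0.023,-0.05],-0.05,-1]
    - [[-0.044,-0.026,-0.05],-0.055,-1]
    - [[-0.042,-0.03,-0.05],-0.055,-1]
    - [[-0.04,-0.034,-0.05],-0.055,-1]
    - [[-0.036,-0.037,-0.05],-0.055,-1]

```text
time: 8.12
tcp_pos: [0.4974, -0.3819, 0.3612]
tcp_rot: [0.003, 0.502, 0.864, 0.041]
ft_force: [0.3, -0.2, -4.1]
opening: 0.114
finger_force: 49.9
```

Call:
jog_arm:
  deltas:
    - [[-0.033,-0.04,-0.05],-0.055,-1]
    - [[-0.03,-0.042,-0.05],-0.055,-1]
    - [[-0.026,-0.045,-0.05],-0.055,-1]
    - [[0,0,0],0,-1]

```text
time: 8.62
tcp_pos: [0.4658, -0.4622, 0.4307]
tcp_rot: [0.01, 0.39, 0.92, 0.039]
ft_force: [-1.3, 0.1, -4.2]
opening: 0.113
finger_force: 49.9
```

```bash
cat >> st.py <<'E'
from k import quat
R=quat(s["tcp_rot"]).as_matrix(); z=R[:,2]; p=s["tcp_pos"]
print("r",np.hypot(*p[:2]).round(3),"az",np.rad2deg(np.arctan2(p[1],p[0])).round(1),"| tilt",np.rad2deg(np.arccos(-z[2])).round(1),"toward",np.rad2deg(np.arctan2(z[1],z[0])).round(1),"| y slope down",np.rad2deg(np.arcsin(-R[2,1])).round(1),"x slope down",np.rad2deg(np.arcsin(-R[2,0])).round(1),"R",R.round(2).tolist(),"opening",round(s["opening"],3),np.round(s["ft_force"],1))
E
python3 st.py
```

```text
{'joint_pos': [0.9282, 0.3561, -0.2179, 1.0037, -0.0053, 1.7957, 1.4914], 'tcp_pos': [0.4658, -0.4622, 0.4307], 'tcp_rot': [0.0099, 0.3898, 0.92, 0.0392]} 8.625 [-0.03 -0.01 -0.03  0.06 -0.04 -0.01 -0.04]
r 0.656 az -44.8 | tilt 4.6 toward 52.9 | y slope down -4.6 x slope down -0.7 R [[-0.7, 0.72, 0.05], [0.72, 0.69, 0.06], [0.01, 0.08, -1.0]] opening 0.113 [-1.3  0.1 -4.2]
```

Call:
jog_arm:
  deltas:
    - [[-0.08,0,-0.08],0,-1]
    - [[-0.08,0,-0.08],0,-1]
    - [[-0.08,0,-0.08],0,-1]
    - [[-0.08,0,-0.08],0,-1]
    - [[-0.08,0,-0.08],0,-1]

```text
time: 9.25
tcp_pos: [0.543, -0.5512, 0.5331]
tcp_rot: [0.076, 0.389, 0.918, 0.016]
ft_force: [0.6, -0.7, -4.4]
opening: 0.111
finger_force: 50.0
```

```bash
python3 st.py
```

```text
{'joint_pos': [0.774, 0.7153, 0.1523, 0.2484, -0.2231, 2.0518, 1.5352], 'tcp_pos': [0.543, -0.5512, 0.5331], 'tcp_rot': [0.0758, 0.3893, 0.9178, 0.0156]} 9.25 [ 0.01  0.17  0.35 -0.51 -0.34  0.    0.01]
r 0.774 az -45.4 | tilt 8.9 toward -11.4 | y slope down -5.0 x slope down 7.3 R [[-0.69, 0.71, 0.15], [0.72, 0.7, -0.03], [-0.13, 0.09, -0.99]] opening 0.111 [ 0.6 -0.7 -4.4]
```

Call:
jog_arm:
  deltas:
    - [[-0.1,0,0],0,-1]
    - [[-0.1,0,0],0,-1]
    - [[-0.1,0,0],0,-1]
    - [[-0.1,0,0],0,-1]

```text
time: 9.75
tcp_pos: [0.5838, -0.6, 0.5032]
tcp_rot: [0.11, 0.394, 0.912, 0.007]
ft_force: [0.7, -1.0, -4.3]
opening: 0.111
finger_force: 50.0
```

```bash
python3 st.py
```

```text
{'joint_pos': [0.7797, 0.8891, 1.1105, 0.0636, -1.1836, 2.0269, 1.544], 'tcp_pos': [0.5838, -0.6, 0.5032], 'tcp_rot': [0.1095, 0.3944, 0.9124, 0.0066]} 9.75 [ 0.02  0.2   2.19 -0.06 -2.18 -0.21  0.04]
r 0.837 az -45.8 | tilt 12.6 toward -20.0 | y slope down -5.6 x slope down 11.2 R [[-0.66, 0.72, 0.2], [0.72, 0.69, -0.07], [-0.19, 0.1, -0.98]] opening 0.111 [ 0.7 -1.  -4.3]
```

Call:
jog_arm:
  deltas:
    - [[-0.12,0,-0.04],0,-1]
    - [[-0.12,0,-0.04],0,-1]
    - [[-0.12,0,-0.04],0,-1]
    - [[-0.12,0,-0.04],0,-1]

```text
time: 10.25
tcp_pos: [0.6073, -0.654, 0.5213]
tcp_rot: [0.219, 0.386, 0.893, 0.067]
ft_force: [0.2, -0.3, -4.7]
opening: 0.113
finger_force: 50.0
```

```bash
python3 st.py
```

```text
{'joint_pos': [0.8984, 0.9095, 1.2373, 0.06, -1.5553, 1.8754, 1.5555], 'tcp_pos': [0.6073, -0.654, 0.5213], 'tcp_rot': [0.2194, 0.3864, 0.8934, 0.0665]} 10.25 [ 0.01 -0.02 -0.01 -0.01 -0.   -0.33  0.01]
r 0.892 az -47.1 | tilt 26.5 toward -6.5 | y slope down -16.8 x slope down 19.9 R [[-0.61, 0.66, 0.44], [0.72, 0.69, -0.05], [-0.34, 0.29, -0.89]] opening 0.113 [ 0.2 -0.3 -4.7]
```

Call:
jog_arm:
  deltas:
    - [[0,0,0],-0.11,-1]
    - [[0,0,0],-0.11,-1]
    - [[0,0,0],-0.11,-1]
    - [[0,0,0],-0.11,-1]
    - [[0,0,0],0,-1]

```text
time: 10.88
tcp_pos: [0.6074, -0.6529, 0.5218]
tcp_rot: [0.229, 0.061, 0.972, -0.011]
ft_force: [0.5, 0.8, -3.9]
opening: 0.108
finger_force: 50.0
```

```bash
python3 st.py; python3 - <<'E'
from h import *
p=viewer.grab_frame("wrist"); cv2.imwrite("pics/wrist2.png",p["frame"])
E
```

```text
{'joint_pos': [0.8976, 0.9087, 1.2374, 0.0595, -1.5552, 1.8768, 2.245], 'tcp_pos': [0.6074, -0.6529, 0.5218], 'tcp_rot': [0.2286, 0.061, 0.9715, -0.0115]} 10.875 [ 0.   -0.    0.   -0.   -0.    0.   -0.06]
r 0.892 az -47.1 | tilt 26.5 toward -6.5 | y slope down -0.3 x slope down 26.5 R [[-0.89, 0.12, 0.44], [0.11, 0.99, -0.05], [-0.45, 0.01, -0.9]] opening 0.108 [ 0.5  0.8 -3.9]
```

View pics/wrist2.png

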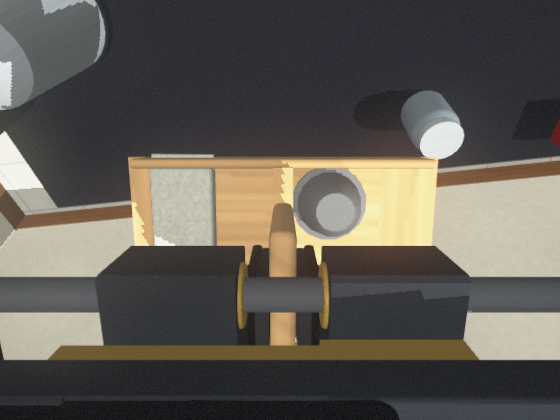

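```bash
python3 - <<'E'
from k import *
q=np.array(json.loads(open("log.jsonl").readlines()[-1])["joint_pos"])
p0,R0=fk(q)
for dj in (0,.15,.3,.45,.6):
  for j7 in (2.245,1.9):
    x=q.copy();x[5]-=dj;x[6]=j7;p,R=fk(x);M=R.as_matrix();z=M[:,2]
    print(dj,j7,"tilt",np.rad2deg(np.arccos(-z[2])).round(1),"to",np.rad2deg(np.arctan2(z[1],z[0])).round(0),"y,x slope",np.rad2deg(np.arcsin(-M[2,1])).round(1),np.rad2deg(np.arcsin(-M[2,0])).round(1),"dp tool",R0.inv().apply(p-p0).round(3),p.round(2))
E
```

```text
0 2.245 tilt 26.5 to -6.0 y,x slope -0.3 26.5 dp tool [0. 0. 0.] [ 0.61 -0.65  0.53]
0 1.9 tilt 26.5 to -6.0 y,x slope -9.0 24.7 dp tool [0. 0. 0.] [ 0.61 -0.65  0.53]
0.15 2.245 tilt 33.5 to -16.0 y,x slope 4.3 33.2 dp tool [-0.043 -0.034 -0.005] [ 0.64 -0.69  0.55]
0.15 1.9 tilt 33.5 to -16.0 y,x slope -6.5 32.7 dp tool [-0.043 -0.034 -0.005] [ 0.64 -0.69  0.55]
0.3 2.245 tilt 41.1 to -23.0 y,x slope 8.6 39.8 dp tool [-0.084 -0.067 -0.017] [ 0.67 -0.73  0.58]
0.3 1.9 tilt 41.1 to -23.0 y,x slope -4.3 40.8 dp tool [-0.084 -0.067 -0.017] [ 0.67 -0.73  0.58]
0.45 2.245 tilt 49.0 to -28.0 y,x slope 12.5 46.3 dp tool [-0.124 -0.099 -0.038] [ 0.69 -0.76  0.61]
0.45 1.9 tilt 49.0 to -28.0 y,x slope -2.4 48.9 dp tool [-0.124 -0.099 -0.038] [ 0.69 -0.76  0.61]
0.6 2.245 tilt 57.0 to -32.0 y,x slope 15.8 52.5 dp tool [-0.161 -0.129 -0.065] [ 0.71 -0.79  0.65]
0.6 1.9 tilt 57.0 to -32.0 y,x slope -0.7 57.0 dp tool [-0.161 -0.129 -0.065] [ 0.71 -0.79  0.65]
```

Call:
jog_arm:
  deltas:
    - [[-0.09,-0.07,-0.02],0,-1]
    - [[-0.09,-0.07,-0.02],0,-1]
    - [[-0.09,-0.07,-0.02],0,-1]
    - [[-0.09,-0.07,-0.02],0,-1]

```text
time: 11.42
tcp_pos: [0.6468, -0.6962, 0.5444]
tcp_rot: [0.288, 0.072, 0.953, -0.065]
ft_force: [0.1, 1.0, -4.5]
opening: 0.114
finger_force: 50.0
```

```bash
python3 st.py
```

```text
{'joint_pos': [0.895, 0.913, 1.2369, 0.0589, -1.5552, 1.7051, 2.2427], 'tcp_pos': [0.6468, -0.6962, 0.5444], 'tcp_rot': [0.2885, 0.0721, 0.9525, -0.0653]} 11.425 [ 0.   -0.01 -0.01  0.    0.   -0.32 -0.  ]
r 0.95 az -47.1 | tilt 34.4 toward -17.1 | y slope down 4.7 x slope down 34.0 R [[-0.82, 0.17, 0.54], [0.1, 0.98, -0.17], [-0.56, -0.08, -0.83]] opening 0.114 [ 0.1  1.  -4.5]
```

Call:
jog_arm:
  deltas:
    - [[-0.095,-0.075,-0.03],0,-1]
    - [[-0.095,-0.075,-0.03],0,-1]
    - [[-0.095,-0.075,-0.03],0.02,-1]
    - [[-0.095,-0.075,-0.03],0.02,-1]
    - [[-0.095,-0.075,-0.03],0.02,-1]
    - [[-0.095,-0.075,-0.03],0.02,-1]
    - [[-0.095,-0.075,-0.03],0.02,-1]

```text
time: 12.3
tcp_pos: [0.6318, -0.7588, 0.6708]
tcp_rot: [0.406, 0.16, 0.89, -0.134]
ft_force: [0.4, -0.2, -3.4]
opening: 0.111
finger_force: 50.0
```

```bash
python3 st.py
```

```text
{'joint_pos': [0.9563, 0.8375, 1.1986, 0.0582, -1.5553, 1.4793, 2.1066], 'tcp_pos': [0.6318, -0.7588, 0.6708], 'tcp_rot': [0.4061, 0.1604, 0.8896, -0.134]} 12.3 [ 0.13 -0.1  -0.08  0.    0.   -0.22 -0.19]
r 0.987 az -50.2 | tilt 50.6 toward -28.5 | y slope down 6.2 x slope down 50.0 R [[-0.62, 0.39, 0.68], [0.18, 0.91, -0.37], [-0.77, -0.11, -0.63]] opening 0.111 [ 0.4 -0.2 -3.4]
```

Call:
jog_arm:
  deltas:
    - [[-0.095,-0.075,-0.03],0.02,-1]
    - [[-0.095,-0.075,-0.03],0.02,-1]
    - [[0,0,0],0,-1]

```text
time: 12.68
tcp_pos: [0.604, -0.779, 0.7133]
tcp_rot: [0.439, 0.192, 0.865, -0.146]
ft_force: [-0.0, -0.2, -4.8]
opening: 0.112
finger_force: 50.0
```

```bash
python3 st.py; python3 fit.py; cat > sim.py <<'E'
from plan import *
def go(q,pts,R,n=10,turn=0,v=True,reg=.01):
    for g in pts:
        p0,_=fk(q)
        for i in range(n):
            R=R*Z(np.deg2rad(turn/n/len(pts))); q=ik(q,p0+(g-p0)*(i+1)/n,R,reg=reg)
        a,B=fk(q)
        if v: print(np.round(g,2),"err",np.linalg.norm(a-g).round(3),np.rad2deg((R.inv()*B).magnitude()).round(1),q.round(2))
    return q,R
E
python3 - <<'E'
from sim import *
d=json.loads(open("log.jsonl").readlines()[-1]); q=np.array(d["joint_pos"]); R=fk(q)[1]
az=np.deg2rad(-29); dd=np.array([np.cos(az),np.sin(az),0])
pd,Rd=pose(az,np.deg2rad(53),1,tub+[0,0,.13]+.03*dd); print("dump TCP",pd.round(3),"turn",(R.inv()*Rd).as_rotvec(True).round(1))
for mid in ([[.5,-.5,.6],[.45,-.2,.5],[.45,0,.4]],[[.3,-.45,.7],[.45,0,.4]]):
    x,S=go(q,[np.array(m) for m in mid]+[pd+[0,0,.08]],R)
    for t in (30,60,85): x1,S1=go(x,[pd+[0,0,.08]],S,turn=-t)
E
```

```text
{'joint_pos': [0.9985, 0.8093, 1.1708, 0.0593, -1.5547, 1.4314, 2.0634], 'tcp_pos': [0.604, -0.779, 0.7133], 'tcp_rot': [0.439, 0.192, 0.8655, -0.1462]} 12.675 [-0.03  0.03  0.   -0.02 -0.02  0.03  0.01]
r 0.986 az -52.2 | tilt 55.1 toward -30.9 | y slope down 4.8 x slope down 54.7 R [[-0.54, 0.46, 0.7], [0.2, 0.88, -0.42], [-0.82, -0.08, -0.57]] opening 0.112 [-0.  -0.2 -4.8]
[ 2.496e-01  4.677e-01  5.130e-01  3.686e-01 -0.000e+00  0.000e+00
  1.000e-04 -1.000e-04 -1.560e-02 -1.060e-02 -2.000e-04 -2.000e-04] 0.0002887343289328381
dump TCP [0.619 0.182 0.234] turn [ -2.9   0.3 -85.2]
[ 0.5 -0.5  0.6] err 0.0 0.0 [-0.01 -0.3   0.68  1.57  0.02  0.85  1.88]
[ 0.45 -0.2   0.5 ] err 0.082 18.1 [ 0.22 -0.3  -0.13  1.67  0.42  1.23  1.1 ]
[0.45 0.   0.4 ] err 0.049 11.3 [-0.63 -0.3  -0.15  2.06  0.94  1.44  0.09]
[0.62 0.18 0.31] err 0.0 0.0 [-0.64  0.04 -0.17  1.91  1.05  1.18 -0.11]
[0.62 0.18 0.31] err 0.0 0.0 [-0.63  0.04 -0.18  1.91  1.05  1.18  0.42]
[0.62 0.18 0.31] err 0.0 0.0 [-0.63  0.04 -0.18  1.91  1.05  1.18  0.94]
[0.62 0.18 0.31] err 0.0 0.0 [-0.62  0.04 -0.19  1.91  1.05  1.18  1.38]
[ 0.3  -0.45  0.7 ] err 0.011 2.6 [ 1.46 -0.3  -0.07  1.41 -0.71  1.38  2.44]
[0.45 0.   0.4 ] err 0.049 11.3 [-0.63 -0.3  -0.15  2.06  0.94  1.44  0.09]
[0.62 0.18 0.31] err 0.0 0.0 [-0.64  0.04 -0.17  1.91  1.05  1.18 -0.11]
[0.62 0.18 0.31] err 0.0 0.0 [-0.63  0.04 -0.18  1.91  1.05  1.18  0.42]
[0.62 0.18 0.31] err 0.0 0.0 [-0.63  0.04 -0.18  1.91  1.05  1.18  0.94]
[0.62 0.18 0.31] err 0.0 0.0 [-0.62  0.04 -0.19  1.91  1.05  1.18  1.38]
```

```bash
python3 - <<'E'
from sim import *
d=json.loads(open("log.jsonl").readlines()[-1]); q=np.array(d["joint_pos"]); R=fk(q)[1]
az=np.deg2rad(-31); dd=np.array([np.cos(az),np.sin(az),0])
pd,Rd=pose(az,np.deg2rad(54),1,tub+[0,0,.13]+.03*dd); print("dump TCP",pd.round(3))
for mid in ([[.62,-.55,.65],[.68,-.3,.55],[.7,-.1,.5],[.68,.1,.45]],[[.55,-.55,.55],[.58,-.3,.5],[.62,-.1,.45],[.64,.1,.4]]):
    x,S=go(q,[np.array(m) for m in mid]+[pd+[0,0,.08]],R,n=4)
E
```

```text
dump TCP [0.617 0.181 0.234]
[ 0.62 -0.55  0.65] err 0.001 0.1 [-0.26  0.16  1.24  1.22 -0.55  0.98  2.13]
[ 0.68 -0.3   0.55] err 0.0 0.1 [-0.31 -0.19  0.49  1.64  0.51  0.79  1.16]
[ 0.7 -0.1  0.5] err 0.0 0.0 [-0.38 -0.16  0.17  1.73  0.8   0.93  0.65]
[0.68 0.1  0.45] err 0.0 0.0 [-0.54 -0.04 -0.06  1.72  0.95  1.15  0.27]
[0.62 0.18 0.31] err 0.0 0.0 [-0.64  0.04 -0.17  1.92  1.05  1.18 -0.11]
[ 0.55 -0.55  0.55] err 0.001 0.2 [-0.09 -0.12  0.89  1.55 -0.23  0.75  2.07]
[ 0.58 -0.3   0.5 ] err 0.014 2.1 [ 0.52 -0.3  -0.13  1.82  0.15  0.71  1.44]
[ 0.62 -0.1   0.45] err 0.004 0.8 [-0.   -0.3  -0.18  1.93  0.74  0.86  0.63]
[0.64 0.1  0.4 ] err 0.0 0.0 [-0.13 -0.09 -0.49  1.86  0.95  1.1   0.18]
[0.62 0.18 0.31] err 0.0 0.0 [-0.23  0.06 -0.59  1.9   1.08  1.2  -0.12]
```

```bash
python3 rows.py .65 -.55 .65 0 7 -1
```

```text
[[[0.021, 0.065, -0.008], 0.0, -1.0], [[0.021, 0.066, -0.008], 0.0, -1.0], [[0.021, 0.065, -0.008], 0.0, -1.0], [[0.021, 0.066, -0.008], 0.0, -1.0], [[0.021, 0.065, -0.008], 0.0, -1.0], [[0.021, 0.065, -0.008], 0.0, -1.0], [[0.021, 0.066, -0.008], 0.0, -1.0]]
end [ 0.65   -0.5498  0.65  ] [[-0.541, 0.461, 0.704], [0.204, 0.884, -0.422], [-0.816, -0.084, -0.572]]
```

Call:
jog_arm:
  deltas:
    - [[0.02,0.065,-0.01],0,-1]
    - [[0.02,0.065,-0.01],0,-1]
    - [[0.02,0.065,-0.01],0,-1]
    - [[0.02,0.065,-0.01],0,-1]

```text
time: 13.18
tcp_pos: [0.6332, -0.6582, 0.6877]
tcp_rot: [0.441, 0.19, 0.865, -0.148]
ft_force: [-0.0, 0.4, -1.8]
opening: 0.112
finger_force: 50.0
```

```bash
python3 st.py;  python3 rows.py .67 -.5 .62 0 5 -1
```

```text
{'joint_pos': [0.2783, 0.5004, 1.213, 0.8499, -1.0827, 1.2366, 2.284], 'tcp_pos': [0.6332, -0.6582, 0.6877], 'tcp_rot': [0.441, 0.19, 0.8647, -0.1476]} 13.175 [-1.14 -0.58  0.04  0.96  0.88 -0.51  0.03]
r 0.913 az -46.1 | tilt 55.4 toward -30.9 | y slope down 5.0 x slope down 55.0 R [[-0.54, 0.46, 0.71], [0.2, 0.88, -0.42], [-0.82, -0.09, -0.57]] opening 0.112 [-0.   0.4 -1.8]
[[[0.027, 0.065, -0.001], 0.0, -1.0], [[0.027, 0.065, -0.001], 0.0, -1.0], [[0.026, 0.065, -0.001], 0.0, -1.0], [[0.027, 0.065, -0.001], 0.0, -1.0], [[0.027, 0.065, -0.001], 0.0, -1.0]]
end [ 0.6699 -0.5002  0.62  ] [[-0.539, 0.459, 0.707], [0.198, 0.884, -0.423], [-0.819, -0.088, -0.567]]
```

Works well with orientation held; I'll continue towards the tub.

Call:
jog_arm:
  deltas:
    - [[0.027,0.065,0],0,-1]
    - [[0.027,0.065,0],0,-1]
    - [[0.027,0.065,0],0,-1]
    - [[0.027,0.065,0],0,-1]
    - [[0.027,0.065,0],0,-1]
    - [[0.027,0.065,0],0,-1]

```text
time: 13.92
tcp_pos: [0.6784, -0.4702, 0.6034]
tcp_rot: [0.441, 0.19, 0.865, -0.148]
ft_force: [-1.5, 0.1, -3.3]
opening: 0.11
finger_force: 50.0
```

```bash
python3 st.py;  python3 rows.py .7 -.1 .52 0 8 -1
```

```text
{'joint_pos': [-0.5856, 0.0271, 1.2265, 1.3742, -0.1364, 0.797, 1.8094], 'tcp_pos': [0.6784, -0.4702, 0.6034], 'tcp_rot': [0.4405, 0.1904, 0.8648, -0.1476]} 13.925 [-1.22 -0.75  0.01  0.52  1.82 -0.44 -1.29]
r 0.825 az -34.7 | tilt 55.4 toward -30.9 | y slope down 5.0 x slope down 54.9 R [[-0.54, 0.46, 0.71], [0.2, 0.88, -0.42], [-0.82, -0.09, -0.57]] opening 0.11 [-1.5  0.1 -3.3]
[[[0.033, 0.086, -0.023], 0.0, -1.0], [[0.032, 0.086, -0.024], 0.0, -1.0], [[0.033, 0.086, -0.023], 0.0, -1.0], [[0.032, 0.086, -0.024], 0.0, -1.0], [[0.033, 0.087, -0.023], 0.0, -1.0], [[0.032, 0.086, -0.024], 0.0, -1.0], [[0.033, 0.086, -0.023], 0.0, -1.0], [[0.033, 0.086, -0.024], 0.0, -1.0]]
end [ 0.6999 -0.0999  0.5199] [[-0.539, 0.459, 0.706], [0.199, 0.884, -0.423], [-0.818, -0.088, -0.568]]
```

```bash
python3 - <<'E'
from sim import *
d=json.loads(open("log.jsonl").readlines()[-1]); q=np.array(d["joint_pos"]); R=fk(q)[1]
for m in ([.7,-.28,.56],[.76,-.28,.5],[.8,-.3,.45]): go(q,[(np.array(m)+fk(q)[0])/2,np.array(m),np.array([.75,-.1,.45])],R,n=4)
E
python3 rows.py .77 -.28 .5 0 5 -1
```

```text
[ 0.69 -0.38  0.58] err 0.0 0.0 [-0.56 -0.14  0.87  1.51  0.37  0.79  1.37]
[ 0.7  -0.28  0.56] err 0.0 0.0 [-0.55 -0.19  0.65  1.6   0.6   0.83  1.08]
[ 0.75 -0.1   0.45] err 0.0 0.0 [-0.62 -0.06  0.43  1.73  0.86  0.83  0.57]
[ 0.72 -0.38  0.55] err 0.0 0.0 [-0.64 -0.07  0.99  1.52  0.29  0.72  1.39]
[ 0.76 -0.28  0.5 ] err 0.0 0.0 [-0.68 -0.04  0.86  1.61  0.51  0.68  1.08]
[ 0.75 -0.1   0.45] err 0.0 0.0 [-0.79 -0.07  0.6   1.74  0.88  0.84  0.56]
[ 0.74 -0.39  0.53] err 0.0 0.0 [-0.7   0.02  1.13  1.52  0.13  0.65  1.5 ]
[ 0.8  -0.3   0.45] err 0.0 0.0 [-0.77  0.16  1.11  1.61  0.17  0.53  1.29]
[ 0.75 -0.1   0.45] err 0.0 0.0 [-1.04 -0.1   0.82  1.74  0.92  0.86  0.54]
[[[0.029, 0.088, 0.017], 0.0, -1.0], [[0.029, 0.087, 0.017], 0.0, -1.0], [[0.03, 0.088, 0.018], 0.0, -1.0], [[0.029, 0.088, 0.017], 0.0, -1.0], [[0.029, 0.087, 0.017], 0.0, -1.0]]
end [ 0.7699 -0.2802  0.5   ] [[-0.539, 0.459, 0.706], [0.199, 0.884, -0.423], [-0.818, -0.088, -0.568]]
```

Call:
jog_arm:
  deltas:
    - [[0.03,0.088,0.01],0,-1]
    - [[0.03,0.088,0.01],0,-1]
    - [[0.03,0.088,0.01],0,-1]
    - [[0.03,0.088,0.01],0,-1]
    - [[0.03,0.088,0.01],0,-1]

```text
time: 14.55
tcp_pos: [0.7564, -0.2715, 0.5082]
tcp_rot: [0.44, 0.191, 0.865, -0.147]
ft_force: [0.1, 0.4, -3.8]
opening: 0.113
finger_force: 50.0
```

```bash
python3 st.py;  python3 rows.py .68 .13 .4 0 8 -1
```

```text
{'joint_pos': [-0.7114, -0.0555, 0.8607, 1.6041, 0.5447, 0.7094, 1.0505], 'tcp_pos': [0.7564, -0.2715, 0.5082], 'tcp_rot': [0.4405, 0.191, 0.8648, -0.1473]} 14.55 [-0.09  0.19 -0.42  0.22  0.56 -0.05 -0.92]
r 0.804 az -19.7 | tilt 55.3 toward -30.9 | y slope down 5.0 x slope down 54.9 R [[-0.54, 0.46, 0.71], [0.2, 0.88, -0.42], [-0.82, -0.09, -0.57]] opening 0.113 [ 0.1  0.4 -3.8]
[[[0.053, 0.082, -0.041], 0.0, -1.0], [[0.052, 0.082, -0.04], 0.0, -1.0], [[0.053, 0.083, -0.041], 0.0, -1.0], [[0.052, 0.082, -0.04], 0.0, -1.0], [[0.053, 0.082, -0.041], 0.0, -1.0], [[0.052, 0.082, -0.04], 0.0, -1.0], [[0.053, 0.083, -0.041], 0.0, -1.0], [[0.052, 0.082, -0.041], 0.0, -1.0]]
end [0.68   0.1301 0.4003] [[-0.539, 0.46, 0.706], [0.201, 0.884, -0.423], [-0.818, -0.086, -0.569]]
```

Call:
jog_arm:
  deltas:
    - [[0.053,0.082,-0.04],0,-1]
    - [[0.053,0.082,-0.04],0,-1]
    - [[0.053,0.082,-0.04],0,-1]
    - [[0.053,0.082,-0.04],0,-1]
    - [[0.053,0.082,-0.04],0,-1]
    - [[0.053,0.082,-0.04],0,-1]
    - [[0.053,0.082,-0.04],0,-1]
    - [[0,0,0],0,-1]

```text
time: 15.55
tcp_pos: [0.6888, 0.0853, 0.4077]
tcp_rot: [0.44, 0.185, 0.867, -0.146]
ft_force: [0.8, 0.4, -3.5]
opening: 0.115
finger_force: 50.0
```

```bash
python3 st.py;  python3 rows.py .577 .164 .212 0 5 -1; python3 - <<'E'
from sim import *
d=json.loads(open("log.jsonl").readlines()[-1]); q=np.array(d["joint_pos"]); R=fk(q)[1]; g=np.array([.577,.164,.212])
q,R=go(q,[g],R,n=5); go(q,[g],R,n=9,turn=-90)
E
```

```text
{'joint_pos': [-0.9263, -0.0463, 0.354, 1.8079, 0.9989, 1.0805, 0.2153], 'tcp_pos': [0.6888, 0.0853, 0.4077], 'tcp_rot': [0.4396, 0.1851, 0.8667, -0.1457]} 15.55 [ 0.04 -0.03  0.08 -0.01  0.04  0.03  0.02]
r 0.694 az 7.1 | tilt 55.2 toward -30.4 | y slope down 5.1 x slope down 54.7 R [[-0.54, 0.45, 0.71], [0.19, 0.89, -0.42], [-0.82, -0.09, -0.57]] opening 0.115 [ 0.8  0.4 -3.5]
[[[0.094, 0.015, -0.0], 0.0, -1.0], [[0.095, 0.015, -0.0], 0.0, -1.0], [[0.094, 0.015, -0.0], 0.0, -1.0], [[0.094, 0.015, -0.0], 0.0, -1.0], [[0.094, 0.015, -0.0], 0.0, -1.0]]
end [0.5773 0.1641 0.2121] [[-0.545, 0.449, 0.708], [0.193, 0.889, -0.415], [-0.816, -0.09, -0.571]]
[0.58 0.16 0.21] err 0.0 0.0 [-1.05  0.05  0.21  2.13  1.13  1.09 -0.33]
[0.58 0.16 0.21] err 0.0 0.0 [-1.04  0.05  0.2   2.13  1.13  1.09  1.24]
```

Call:
jog_arm:
  deltas:
    - [[0.094,0.015,0],0,-1]
    - [[0.094,0.015,0],0,-1]
    - [[0.094,0.015,0],0,-1]
    - [[0.094,0.015,0],0,-1]
    - [[0.094,0.015,0],0,-1]
    - [[0,0,0],0,-1]

```text
time: 16.3
tcp_pos: [0.5783, 0.1569, 0.2113]
tcp_rot: [0.438, 0.188, 0.866, -0.149]
ft_force: [-0.4, -0.3, -3.1]
opening: 0.11
finger_force: 50.0
```

```bash
python3 st.py; python3 - <<'E'
from h import *
a=viewer.grab_frame("wrist")["frame"]; b=viewer.grab_frame("scene")["frame"]
cv2.imwrite("pics/both3.png",np.hstack([cv2.resize(a,(400,300)),cv2.resize(b[150:420,150:510],(400,300))]))
E
```

```text
{'joint_pos': [-1.0438, 0.0504, 0.2142, 2.1347, 1.1261, 1.0856, -0.3251], 'tcp_pos': [0.5783, 0.1569, 0.2113], 'tcp_rot': [0.4384, 0.1878, 0.8662, -0.1493]} 16.3 [ 0.02 -0.03  0.05 -0.07  0.06  0.04  0.03]
r 0.599 az 15.2 | tilt 55.2 toward -31.0 | y slope down 5.4 x slope down 54.6 R [[-0.55, 0.46, 0.7], [0.19, 0.88, -0.42], [-0.82, -0.09, -0.57]] opening 0.11 [-0.4 -0.3 -3.1]
```

View pics/both3.png

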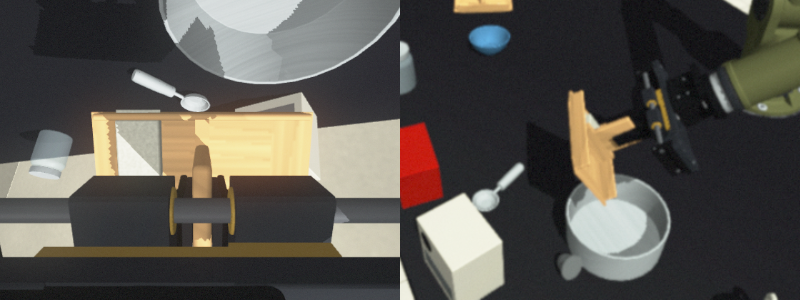

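```bash
python3 - <<'E'
from h import *
ims=[]
for n in ("top","scene"):
    p=viewer.grab_frame(n); ims.append(p["frame"])
    for q in tip_of(p,"capsule_mid")[:5]: print(n,np.round(q["centre"]),round(q["p"],2),np.round(px2w(p,*q["centre"],.02),3),np.round(px2w(p,*q["centre"]),3))
c=[cv2.resize(ims[0][130:290,60:300],(400,267)),cv2.resize(ims[1][230:420,250:430],(380,401))]
o=np.zeros((401,780,3),np.uint8);o[:267,:400]=c[0];o[:,400:]=c[1];cv2.imwrite("pics/chk4.png",o)
E
```

```text
scene [300. 389.] 0.57 [0.701 0.222 0.02 ] [0.707 0.231 0.036]
```

View pics/chk4.png

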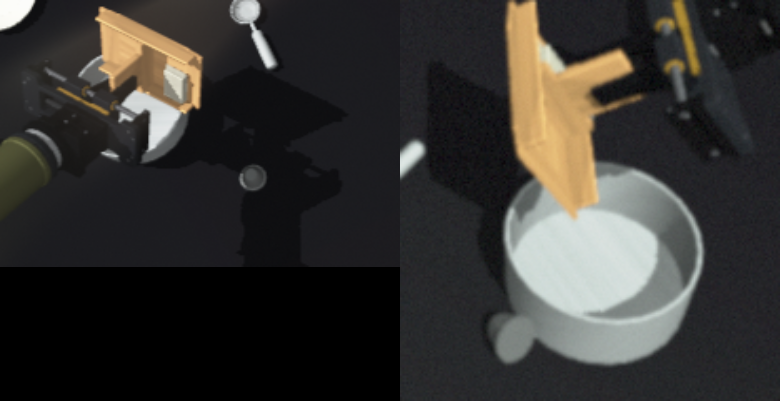

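```bash
python3 - <<'E'
from sim import *
d=json.loads(open("log.jsonl").readlines()[-1]); q0=np.array(d["joint_pos"]); R0=fk(q0)[1]
# capsule location from scene depth
from h import *
p=viewer.grab_frame("scene"); Z0=p["z_map"]; P=np.array([px2w(p,u,v) for v in range(375,403) for u in range(288,318) if Z0[v,u]>0])
h=P[(P[:,2]>.008)&(P[:,2]<.06)&(np.hypot(P[:,0]-.586,P[:,1]-.2)>.097)]; print("caps pts",len(h),h.min(0).round(3),h.max(0).round(3),h.mean(0).round(3), "tub dist",np.hypot(h[:,0]-.586,h[:,1]-.2).min().round(3))
def slopes(q):
    M=fk(q)[1].as_matrix(); return np.rad2deg(np.arccos(-M[2,2])).round(1),np.rad2deg(np.arcsin(-M[2,1])).round(1),np.rad2deg(np.arcsin(-M[2,0])).round(1)
u=np.array([np.cos(np.deg2rad(-31)),np.sin(np.deg2rad(-31)),0])
for r,z in ((.6,.5),(.6,.35),(.55,.25)):
    q,R=go(q0,[np.array([.66,0,.4]),u*r+[0,0,z]],R0,n=8,v=False)
    print("start",r,z,slopes(q),q.round(2))
    for dv in ((-1,0),(-.8,-.5),(-.8,.5)):
        x=q.copy()
        for i in range(12):
            p,R=fk(x); x=ik(x,p+.055*(u*dv[0]+[0,0,dv[1]]),R,w=.4,reg=.02)
            if i%4==3: print("  ",dv,i+1,slopes(x),fk(x)[0].round(2),x.round(2))
E
```

```text
caps pts 351 [0.679 0.202 0.008] [0.718 0.239 0.044] [0.7   0.226 0.026] tub dist 0.097
start 0.6 0.5 (np.float64(47.6), np.float64(4.9), np.float64(47.1)) [ 0.64 -0.3  -0.13  1.76 -0.01  0.85  1.65]
   (-1, 0) 4 (np.float64(32.3), np.float64(3.7), np.float64(32.1)) [ 0.47 -0.28  0.53] [ 0.64 -0.3  -0.13  1.58 -0.02  1.3   1.65]
   (-1, 0) 8 (np.float64(17.8), np.float64(2.4), np.float64(17.6)) [ 0.37 -0.22  0.58] [ 0.63 -0.3  -0.12  1.4  -0.02  1.73  1.64]
   (-1, 0) 12 (np.float64(6.6), np.float64(1.4), np.float64(6.4)) [ 0.28 -0.16  0.62] [ 0.65 -0.3  -0.13  1.27 -0.03  2.05  1.64]
   (-0.8, -0.5) 4 (np.float64(35.0), np.float64(4.0), np.float64(34.7)) [ 0.5 -0.3  0.4] [ 0.64 -0.3  -0.14  1.86 -0.01  0.97  1.64]
   (-0.8, -0.5) 8 (np.float64(23.3), np.float64(3.0), np.float64(23.1)) [ 0.44 -0.26  0.28] [ 0.64 -0.3  -0.15  2.02 -0.01  1.02  1.63]
   (-0.8, -0.5) 12 (np.float64(13.5), np.float64(2.3), np.float64(13.3)) [ 0.37 -0.21  0.15] [ 0.62 -0.3  -0.16  2.25 -0.02  0.96  1.61]
   (-0.8, 0.5) 4 (np.float64(37.9), np.float64(4.2), np.float64(37.6)) [ 0.47 -0.28  0.64] [ 0.65 -0.3
[... 2252 characters left out ...]
 0.27  0.24  1.18]
   (-0.8, -0.5) 8 (np.float64(30.3), np.float64(9.4), np.float64(28.5)) [ 0.42 -0.2   0.06] [ 1.21 -0.3  -0.99  2.45  0.14  0.43  1.14]
   (-0.8, -0.5) 12 (np.float64(21.8), np.float64(13.5), np.float64(16.7)) [ 0.36 -0.11 -0.02] [ 1.3  -0.06 -1.38  2.45  0.51  0.66  0.55]
   (-0.8, 0.5) 4 (np.float64(50.5), np.float64(8.1), np.float64(49.3)) [ 0.52 -0.29  0.23] [ 0.49 -0.3  -0.18  2.33  0.71  0.34  0.82]
   (-0.8, 0.5) 8 (np.float64(44.9), np.float64(13.9), np.float64(41.6)) [ 0.51 -0.23  0.29] [ 0.2  -0.3  -0.17  2.16  0.72  0.86  0.68]
   (-0.8, 0.5) 12 (np.float64(42.9), np.float64(20.8), np.float64(35.5)) [ 0.45 -0.13  0.38] [-0.14 -0.3  -0.16  1.96  0.7   1.44  0.56]
```

```bash
python3 - <<'E'
from sim import *
rng=np.random.default_rng(1)
for az in (165,172,180,188,-170,-160):
  a=np.deg2rad(az); y=np.array([np.cos(a),np.sin(a),0]); z=np.array([0,0,-1.]); R=Ro.from_matrix(np.c_[np.cross(y,z),y,z])
  for sgn in (1,-1):
    yy=sgn*y; R=Ro.from_matrix(np.c_[np.cross(yy,z),yy,z]); p=np.array([.70,.222,.06])-y*.115; best=(9,)
    for _ in range(25):
        s=LO+(HI-LO)*rng.uniform(.05,.95,7); s[0]=rng.uniform(-1.5,1); s[4]=rng.uniform(-1.5,3.5); x=ik(s,p,R,reg=1e-5); A,B=fk(x); e=np.linalg.norm(A-p)+.3*(R.inv()*B).magnitude()
        if e<best[0]-1e-4: best=(e,x)
    print(az,sgn,round(best[0],4),best[1].round(2))
E
```

```text
165 1 0.0 [ 0.24  1.1  -1.17  1.01  0.96  1.52  2.23]
165 -1 0.0 [ 0.18  1.01 -0.97  1.01  0.78  1.45 -0.86]
172 1 0.0 [ 0.12  0.98 -0.86  0.99  0.69  1.42  2.43]
172 -1 0.0 [ 0.02  0.91 -0.61  0.99  0.48  1.37 -0.63]
180 1 0.0 [ 0.21  1.19 -1.32  0.96  1.12  1.6   2.44]
180 -1 0.0 [-0.58  0.9   0.57  1.01 -0.45  1.34 -0.09]
188 1 0.0 [ 0.19  1.22 -1.38  0.95  1.18  1.63  2.55]
188 -1 0.0 [-0.51  0.88  0.39  0.99 -0.31  1.33 -0.03]
-170 1 0.0 [ 0.09  1.02 -0.93  0.95  0.76  1.46  2.69]
-170 -1 0.0 [-0.17  0.87 -0.31  0.97  0.24  1.34 -0.25]
-160 1 0.006 [-0.85  1.15  1.24  1.02 -1.05  1.53 -2.69]
-160 -1 0.0 [ 0.01  0.97 -0.77  0.95  0.62  1.42 -0.26]
```

```bash
python3 rows.py .66 .02 .42 0 6 -1; python3 - <<'E'
from rows import *
s=dict(ctrl.sense()); s["tcp_pos"]=np.array([.66,.02,.42]); rows([.53,-.31,.5],0,7,-1,s)
E
```

```text
[[[-0.078, -0.034, -0.001], 0.0, -1.0], [[-0.079, -0.033, -0.001], 0.0, -1.0], [[-0.078, -0.034, -0.0], 0.0, -1.0], [[-0.078, -0.033, -0.001], 0.0, -1.0], [[-0.079, -0.034, -0.001], 0.0, -1.0], [[-0.078, -0.033, -0.001], 0.0, -1.0]]
end [0.6599 0.0203 0.4201] [[-0.537, 0.462, 0.706], [0.2, 0.882, -0.426], [-0.82, -0.087, -0.566]]
[[[-0.018, -0.102, 0.001], 0.0, -1], [[-0.017, -0.103, 0.001], 0.0, -1], [[-0.018, -0.102, 0.001], 0.0, -1], [[-0.018, -0.102, 0.001], 0.0, -1], [[-0.017, -0.103, 0.001], 0.0, -1], [[-0.018, -0.102, 0.001], 0.0, -1], [[-0.018, -0.103, 0.001], 0.0, -1]]
end [ 0.5299 -0.3102  0.5001] [[-0.537, 0.462, 0.706], [0.2, 0.882, -0.426], [-0.82, -0.087, -0.566]]
```

Call:
jog_arm:
  deltas:
    - [[-0.08,-0.034,0],0,-1]
    - [[-0.08,-0.034,0],0,-1]
    - [[-0.08,-0.034,0],0,-1]
    - [[-0.08,-0.034,0],0,-1]
    - [[-0.08,-0.034,0],0,-1]
    - [[-0.08,-0.034,0],0,-1]
    - [[-0.02,-0.1,0],0,-1]
    - [[-0.02,-0.1,0],0,-1]

```text
time: 17.65
tcp_pos: [0.6358, -0.0549, 0.4421]
tcp_rot: [0.44, 0.193, 0.865, -0.146]
ft_force: [-0.2, -0.7, -4.6]
opening: 0.11
finger_force: 50.0
```

Call:
jog_arm:
  deltas:
    - [[-0.02,-0.1,0],0,-1]
    - [[-0.02,-0.1,0],0,-1]
    - [[-0.02,-0.1,0],0,-1]
    - [[-0.02,-0.1,0],0,-1]
    - [[0.06,0.006,-0.09],0,-1]
    - [[0.06,0.006,-0.09],0,-1]
    - [[0.06,0.006,-0.09],0,-1]

```text
time: 18.52
tcp_pos: [0.5759, -0.0698, 0.3936]
tcp_rot: [0.374, 0.195, 0.887, -0.19]
ft_force: [0.8, 2.1, -4.1]
opening: 0.109
finger_force: 50.0
```

```bash
python3 st.py
```

```text
{'joint_pos': [0.1379, -0.3009, -0.3967, 1.9774, 0.6855, 0.9973, 0.6149], 'tcp_pos': [0.5759, -0.0698, 0.3936], 'tcp_rot': [0.3736, 0.1946, 0.8868, -0.1902]} 18.525 [-1.32 -0.    0.15  0.2   0.53  0.84 -0.9 ]
r 0.58 az -6.9 | tilt 49.6 toward -39.4 | y slope down 11.1 x slope down 47.4 R [[-0.65, 0.49, 0.59], [0.2, 0.85, -0.48], [-0.74, -0.19, -0.65]] opening 0.109 [ 0.8  2.1 -4.1]
```

```bash
python3 rows.py .66 -.25 .47 0 4 -1; python3 - <<'E'
from sim import *
d=json.loads(open("log.jsonl").readlines()[-1]); q=np.array(d["joint_pos"]); R=fk(q)[1]
q,R=go(q,[np.array([.66,-.25,.47]),np.array([.54,-.43,.5])],R,n=5)
u=np.array([np.cos(np.deg2rad(-39)),np.sin(np.deg2rad(-39)),0])
for i in range(14):
    p,R=fk(q); q=ik(q,p-.06*u,R,w=.4,reg=.02); M=fk(q)[1].as_matrix()
    if i%3==2: print(i,fk(q)[0].round(2),(-np.rad2deg(np.arcsin(M[2]))).round(1),R.inv().apply(-u).round(2))
E
```

```text
[[[-0.074, -0.064, 0.043], 0.0, -1.0], [[-0.073, -0.063, 0.044], 0.0, -1.0], [[-0.074, -0.064, 0.043], 0.0, -1.0], [[-0.073, -0.063, 0.044], 0.0, -1.0]]
end [ 0.66   -0.2499  0.4699] [[-0.645, 0.487, 0.588], [0.203, 0.852, -0.483], [-0.737, -0.192, -0.649]]
[ 0.66 -0.25  0.47] err 0.0 0.0 [ 0.23 -0.14 -0.11  1.71  0.55  0.87  1.04]
[ 0.54 -0.43  0.5 ] err 0.0 0.0 [ 0.27 -0.24  0.26  1.74  0.23  0.79  1.6 ]
2 [ 0.47 -0.37  0.51] [38.1  9.8 50.2] [ 0.7   0.17 -0.69]
5 [ 0.41 -0.31  0.54] [26.1  8.  62.5] [ 0.83  0.19 -0.52]
8 [ 0.34 -0.24  0.58] [14.7  6.6 73.8] [ 0.92  0.21 -0.34]
11 [ 0.28 -0.17  0.61] [ 5.7  5.9 81.8] [ 0.97  0.21 -0.15]
```

Call:
jog_arm:
  deltas:
    - [[-0.074,-0.064,0.043],0,-1]
    - [[-0.074,-0.064,0.043],0,-1]
    - [[-0.074,-0.064,0.043],0,-1]
    - [[-0.074,-0.064,0.043],0,-1]
    - [[0.01,-0.11,0],0,-1]
    - [[0.01,-0.11,0],0,-1]
    - [[0.01,-0.11,0],0,-1]
    - [[0.01,-0.11,0],0,-1]

```text
time: 19.52
tcp_pos: [0.5437, -0.4302, 0.4982]
tcp_rot: [0.374, 0.19, 0.888, -0.187]
ft_force: [0.7, -0.7, -3.9]
opening: 0.109
finger_force: 50.0
```

```bash
python3 st.py
```

```text
{'joint_pos': [0.2785, -0.2368, 0.2602, 1.7326, 0.2082, 0.7857, 1.6292], 'tcp_pos': [0.5437, -0.4302, 0.4982], 'tcp_rot': [0.374, 0.1895, 0.8885, -0.1867]} 19.525 [ 0.04 -0.05  0.81 -0.11 -0.71 -0.06  1.21]
r 0.693 az -38.3 | tilt 49.4 toward -38.6 | y slope down 11.0 x slope down 47.3 R [[-0.65, 0.48, 0.59], [0.2, 0.86, -0.47], [-0.74, -0.19, -0.65]] opening 0.109 [ 0.7 -0.7 -3.9]
```

Call:
jog_arm:
  deltas:
    - [[0.08,0.02,-0.085],0,-1]
    - [[0.08,0.02,-0.085],0,-1]
    - [[0.085,0.02,-0.085],0,-1]
    - [[0.085,0.02,-0.08],0,-1]
    - [[0.09,0.02,-0.075],0,-1]
    - [[0.095,0.02,-0.07],0,-1]

```text
time: 20.27
tcp_pos: [0.4707, -0.3257, 0.2934]
tcp_rot: [0.242, 0.186, 0.933, -0.189]
ft_force: [2.2, 1.1, -5.0]
opening: 0.115
finger_force: 50.0
```

```bash
python3 st.py
```

```text
{'joint_pos': [0.8791, -0.3007, -0.3995, 2.0565, 0.1606, 0.7883, 1.5585], 'tcp_pos': [0.4707, -0.3257, 0.2934], 'tcp_rot': [0.2418, 0.1862, 0.9334, -0.189]} 20.275 [-0.51 -0.   -0.34  0.85  1.02  0.04 -1.13]
r 0.572 az -34.7 | tilt 35.7 toward -49.3 | y slope down 15.2 x slope down 31.4 R [[-0.81, 0.44, 0.38], [0.26, 0.86, -0.44], [-0.52, -0.26, -0.81]] opening 0.115 [ 2.2  1.1 -5. ]
```

Call:
jog_arm:
  deltas:
    - [[0.085,0.03,-0.085],0,-1]
    - [[0.085,0.03,-0.085],0,-1]
    - [[0.085,0.03,-0.085],0,-1]
    - [[0.09,0.03,-0.08],0,-1]
    - [[0.09,0.03,-0.08],0,-1]
    - [[0.09,0.03,-0.08],0,-1]

```text
time: 21.02
tcp_pos: [0.3286, -0.0572, 0.1783]
tcp_rot: [0.064, 0.154, 0.954, -0.249]
ft_force: [1.6, 1.1, -4.1]
opening: 0.108
finger_force: 50.0
```

```bash
python3 st.py
```

```text
{'joint_pos': [-0.0645, -0.3017, -0.335, 2.2569, 0.4096, 1.346, 0.7455], 'tcp_pos': [0.3286, -0.0572, 0.1783], 'tcp_rot': [0.0642, 0.1536, 0.9542, -0.2486]} 21.025 [-1.8   0.    0.59 -0.05 -0.03  0.84 -0.99]
r 0.334 az -9.9 | tilt 29.8 toward -84.7 | y slope down 27.1 x slope down 11.5 R [[-0.94, 0.33, 0.05], [0.26, 0.83, -0.49], [-0.2, -0.45, -0.87]] opening 0.108 [ 1.6  1.1 -4.1]
```

```bash
python3 - <<'E'
from rows import *
s=dict(ctrl.sense()); rows([.40,-.36,.36],25,6,-1,s)
R=quat(s["tcp_rot"])*Z(np.deg2rad(25)); s2=dict(s); s2["tcp_pos"]=np.array([.40,-.36,.36]); s2["tcp_rot"]=R.as_quat(scalar_first=True); rows([.08,-.6,.42],30,7,-1,s2)
from sim import *
q,R=go(np.array(s["joint_pos"]),[np.array([.40,-.36,.36])],quat(s["tcp_rot"]),n=6,turn=25); q,R=go(q,[np.array([.08,-.6,.42])],R,n=7,turn=30)
E
```

```text
[[[-0.061, -0.103, -0.002], 0.046, -1], [[-0.068, -0.099, -0.001], 0.046, -1], [[-0.075, -0.094, -0.002], 0.046, -1], [[-0.082, -0.088, -0.001], 0.046, -1], [[-0.088, -0.082, -0.002], 0.046, -1], [[-0.093, -0.075, -0.002], 0.046, -1]]
end [ 0.3999 -0.3598  0.3601] [[-0.721, 0.692, 0.046], [0.585, 0.643, -0.494], [-0.371, -0.329, -0.868]]
[[[0.019, -0.113, 0.015], 0.048, -1], [[0.011, -0.114, 0.015], 0.048, -1], [[0.001, -0.115, 0.014], 0.048, -1], [[-0.006, -0.114, 0.015], 0.048, -1], [[-0.016, -0.114, 0.015], 0.048, -1], [[-0.024, -0.112, 0.015], 0.048, -1], [[-0.032, -0.11, 0.015], 0.048, -1]]
end [ 0.08   -0.6002  0.4199] [[-0.271, 0.961, 0.046], [0.83, 0.258, -0.494], [-0.487, -0.096, -0.868]]
[ 0.4  -0.36  0.36] err 0.0 0.0 [ 0.31 -0.2   0.05  1.82  0.49  1.3   1.1 ]
[ 0.08 -0.6   0.42] err 0.0 0.0 [ 1.01 -0.22  0.29  1.71  0.16  1.13  1.56]
```

Call:
jog_arm:
  deltas:
    - [[-0.06,-0.1,0],0.046,-1]
    - [[-0.068,-0.1,0],0.046,-1]
    - [[-0.075,-0.094,0],0.046,-1]
    - [[-0.082,-0.088,0],0.046,-1]
    - [[-0.088,-0.082,0],0.046,-1]
    - [[-0.093,-0.075,0],0.046,-1]

```text
time: 21.78
tcp_pos: [0.4116, -0.3624, 0.3523]
tcp_rot: [0.112, 0.358, 0.897, -0.232]
ft_force: [1.2, 1.5, -3.6]
opening: 0.111
finger_force: 50.0
```

Call:
jog_arm:
  deltas:
    - [[0.02,-0.113,0.015],0.048,-1]
    - [[0.01,-0.114,0.015],0.048,-1]
    - [[0,-0.115,0.015],0.048,-1]
    - [[-0.006,-0.114,0.015],0.048,-1]
    - [[-0.016,-0.114,0.015],0.048,-1]
    - [[-0.024,-0.112,0.015],0.048,-1]
    - [[-0.03,-0.11,0.015],0.048,-1]

```text
time: 22.65
tcp_pos: [0.0974, -0.5955, 0.4139]
tcp_rot: [0.166, 0.575, 0.777, -0.196]
ft_force: [1.3, -1.1, -4.4]
opening: 0.11
finger_force: 50.0
```

```bash
python3 st.py
```

```text
{'joint_pos': [0.8458, -0.2337, 0.3716, 1.73, 0.2432, 1.1338, 1.4778], 'tcp_pos': [0.0974, -0.5955, 0.4139], 'tcp_rot': [0.1658, 0.5754, 0.7765, -0.196]} 22.65 [ 0.23  0.29  0.74 -0.4  -0.43 -0.12  0.48]
r 0.603 az -80.7 | tilt 29.8 toward -86.3 | y slope down 6.5 x slope down 28.9 R [[-0.28, 0.96, 0.03], [0.83, 0.26, -0.5], [-0.48, -0.11, -0.87]] opening 0.11 [ 1.3 -1.1 -4.4]
```

Call:
jog_arm:
  deltas:
    - [[0.1,0.012,-0.065],0,-1]
    - [[0.1,0.012,-0.065],0,-1]
    - [[0.1,0.012,-0.065],0,-1]
    - [[0.1,0.012,-0.065],0,-1]
    - [[0.1,0.012,-0.06],0,-1]

```text
time: 23.28
tcp_pos: [0.0965, -0.5289, 0.3955]
tcp_rot: [0.152, 0.573, 0.788, -0.166]
ft_force: [2.4, 1.2, -2.7]
opening: 0.108
finger_force: 50.0
```

```bash
python3 st.py
```

```text
{'joint_pos': [1.4877, -0.2928, -0.1496, 1.8041, 0.0135, 1.1764, 1.6444], 'tcp_pos': [0.0965, -0.5289, 0.3955], 'tcp_rot': [0.1516, 0.5734, 0.7877, -0.1664]} 23.275 [ 2.09 -0.04 -1.71  0.02 -0.66  0.05  0.52]
r 0.538 az -79.7 | tilt 26.0 toward -83.7 | y slope down 5.1 x slope down 25.5 R [[-0.3, 0.95, 0.05], [0.85, 0.29, -0.44], [-0.43, -0.09, -0.9]] opening 0.108 [ 2.4  1.2 -2.7]
```

Call:
jog_arm:
  deltas:
    - [[0.11,0.01,-0.05],0,-1]
    - [[0.11,0.01,-0.05],0,-1]
    - [[0.11,0.01,-0.05],0,-1]
    - [[0.11,0.01,-0.05],0,-1]

```text
time: 23.78
tcp_pos: [0.0937, -0.4983, 0.3595]
tcp_rot: [0.124, 0.578, 0.795, -0.135]
ft_force: [1.3, 1.1, -3.1]
opening: 0.11
finger_force: 50.0
```

```bash
python3 st.py
```

```text
{'joint_pos': [1.4838, -0.299, -0.1482, 1.8543, 0.0002, 1.2168, 1.6486], 'tcp_pos': [0.0937, -0.4983, 0.3595], 'tcp_rot': [0.1241, 0.5777, 0.7954, -0.135]} 23.775 [ 2.13 -0.02 -1.72  0.   -0.62  0.06  0.53]
r 0.507 az -79.4 | tilt 21.1 toward -83.4 | y slope down 4.1 x slope down 20.7 R [[-0.3, 0.95, 0.04], [0.89, 0.3, -0.36], [-0.35, -0.07, -0.93]] opening 0.11 [ 1.3  1.1 -3.1]
```

Call:
jog_arm:
  deltas:
    - [[0.115,0.01,-0.04],0,-1]
    - [[0.115,0.01,-0.04],0,-1]
    - [[0.115,0.01,-0.04],0,-1]
    - [[0.115,0.01,-0.035],0,-1]
    - [[0.115,0.01,-0.03],0,-1]
    - [[0.115,0.01,-0.025],0,-1]
    - [[0.115,0.01,-0.02],0,-1]

```text
time: 24.65
tcp_pos: [0.072, -0.4461, 0.2964]
tcp_rot: [0.068, 0.598, 0.794, -0.084]
ft_force: [-2.1, -0.5, -2.6]
opening: 0.113
finger_force: 50.0
```

```bash
python3 st.py
```

```text
{'joint_pos': [1.328, -0.3017, -0.0116, 1.9501, 0.0453, 1.2814, 1.5885], 'tcp_pos': [0.072, -0.4461, 0.2964], 'tcp_rot': [0.0682, 0.5979, 0.7943, -0.0842]} 24.65 [-2.13  0.    1.77  0.19  0.5   0.08 -0.51]
r 0.452 az -80.8 | tilt 12.4 toward -88.0 | y slope down 3.0 x slope down 12.1 R [[-0.28, 0.96, 0.01], [0.94, 0.27, -0.22], [-0.21, -0.05, -0.98]] opening 0.113 [-2.1 -0.5 -2.6]
```

Call:
jog_arm:
  deltas:
    - [[0.12,0.01,-0.02],0,-1]
    - [[0.12,0.01,-0.02],0,-1]
    - [[0.12,0.01,-0.015],0,-1]
    - [[0.12,0.01,-0.015],0,-1]
    - [[0.12,0.01,-0.01],0,-1]
    - [[0.12,0.01,-0.01],0,-1]
    - [[0.12,0.01,0],0,-1]

```text
time: 25.52
tcp_pos: [0.0781, -0.378, 0.2335]
tcp_rot: [0.019, 0.587, 0.809, -0.022]
ft_force: [0.3, 0.6, -4.2]
opening: 0.105
finger_force: 50.0
```

```bash
python3 st.py; python3 - <<'E'
from rows import *
p=viewer.grab_frame("top"); 
for n in("top","scene"):
  p=viewer.grab_frame(n)
  for q in tip_of(p,"capsule_mid")[:3]: print(n,np.round(q["centre"]),round(q["p"],2),np.round(px2w(p,*q["centre"],.02),3))
  if n=="top":
    w=p["frame"]; cv2.imwrite("pics/top5.png",w)
    P=np.array([px2w(p,u,v) for v in range(150,230) for u in range(80,180) if p["z_map"][v,u]>0]); rim=P[(P[:,2]>.062)&(P[:,2]<.08)]
    A=np.c_[2*rim[:,:2],np.ones(len(rim))]; c=np.linalg.lstsq(A,(rim[:,:2]**2).sum(1),rcond=None)[0]; print("tub",c[:2],np.sqrt(c[2]+c[0]**2+c[1]**2))
    o=P[(P[:,2]>.012)&(P[:,2]<.05)&(np.hypot(P[:,0]-c[0],P[:,1]-c[1])>.1)]
    if len(o): print("caps top",len(o),o.min(0).round(3),o.max(0).round(3),o.mean(0).round(3))
E
```

```text
{'joint_pos': [1.4831, -0.3016, -0.1571, 2.0557, -0.0391, 1.3264, 1.6552], 'tcp_pos': [0.0781, -0.378, 0.2335], 'tcp_rot': [0.0192, 0.5871, 0.809, -0.022]} 25.525 [ 2.14 -0.01 -1.83  0.08 -0.49  0.03  0.5 ]
r 0.386 az -78.3 | tilt 3.3 toward -84.7 | y slope down 0.7 x slope down 3.3 R [[-0.31, 0.95, 0.01], [0.95, 0.31, -0.06], [-0.06, -0.01, -1.0]] opening 0.105 [ 0.3  0.6 -4.2]
top [141. 159.] 0.38 [0.691 0.205 0.02 ]
tub [0.58410275 0.2005913 ] 0.08930776008510696
caps top 76 [0.687 0.201 0.015] [0.711 0.234 0.043] [0.699 0.216 0.03 ]
scene [301. 389.] 0.83 [0.7   0.224 0.02 ]
```

```bash
python3 - <<'E'
from h import *
p=viewer.grab_frame("top")
P=np.array([px2w(p,u,v) for v in range(60,150) for u in range(100,240) if p["z_map"][v,u]>0])
o=P[(P[:,2]>.03)&(P[:,0]>.72)]
for a,b in ((.03,.08),(.08,.2)):
    m=o[(o[:,2]>a)&(o[:,2]<b)]
    for lab,mm in (("y>-.0",m[m[:,1]>.0]),):
        if len(mm): print(a,b,len(mm),mm.min(0).round(3),mm.max(0).round(3),cv2.minAreaRect(mm[:,:2].astype(np.float32)*1000))
cv2.imwrite("pics/c6.png",cv2.resize(p["frame"][60:240,80:240],None,fx=3.3,fy=3.3,interpolation=cv2.INTER_CUBIC))
E
```

```text
0.03 0.08 390 [0.802 0.074 0.03 ] [0.913 0.194 0.08 ] ((833.4321899414062, 114.37071228027344), (76.35291290283203, 148.92327880859375), 45.22762680053711)
0.08 0.2 1666 [0.803 0.074 0.08 ] [0.91  0.204 0.127] ((856.3255004882812, 139.86985778808594), (95.1343002319336, 121.74645233154297), 8.813661575317383)
```

View pics/c6.png

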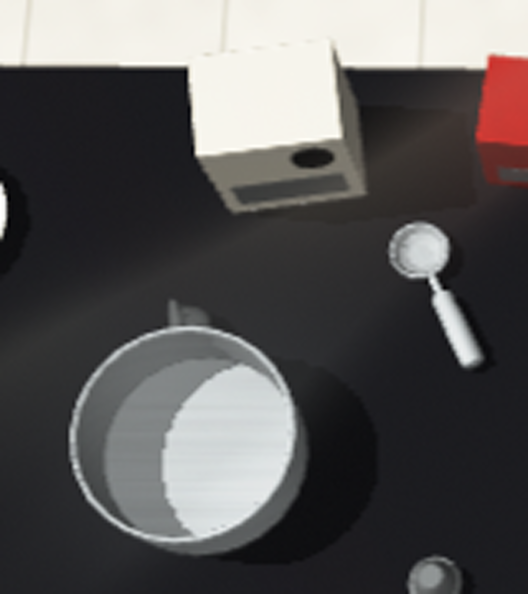

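Call:
jog_arm:
  deltas:
    - [[0.12,0.01,0],0,-1]
    - [[0.12,0.01,0],0,-1]

```text
time: 26.08
tcp_pos: [0.0777, -0.3554, 0.2131]
tcp_rot: [0.003, 0.586, 0.811, -0.003]
ft_force: [2.0, 1.4, -3.5]
opening: 0.11
finger_force: 50.0
```

```bash
python3 st.py; cat > legs.py <<'E'
from rows import *
from sim import go,fk
def legs(L,op=-1):
    s=dict(ctrl.sense()); q=np.array(s["joint_pos"]); R=quat(s["tcp_rot"])
    for g,t,n in L:
        rows(g,t,n,op,s); q,R=go(q,[np.array(g)],R,n=n,turn=t)
        s["tcp_pos"]=np.array(g); s["tcp_rot"]=R.as_quat(scalar_first=True)
    return q,R
E
python3 - <<'E'
from legs import *
R=quat(ctrl.sense()["tcp_rot"]).as_matrix(); T=-(190-np.rad2deg(np.arctan2(R[1,1],R[0,1]))); print(T)
legs([([.42,-.42,.3],T*.3,7),([.74,-.12,.3],T*.4,8),([.822,.268,.2],T*.3,8),([.822,.268,.075],0,4)])
E
```

```text
{'joint_pos': [1.4754, -0.3011, -0.1569, 2.0946, -0.0478, 1.3366, 1.6555], 'tcp_pos': [0.0777, -0.3554, 0.2131], 'tcp_rot': [0.0032, 0.5857, 0.8105, -0.0026]} 26.075 [ 2.21 -0.01 -1.88  0.08 -0.46  0.04  0.5 ]
r 0.364 az -77.7 | tilt 0.5 toward -75.3 | y slope down 0.0 x slope down 0.5 R [[-0.31, 0.95, 0.0], [0.95, 0.31, -0.01], [-0.01, -0.0, -1.0]] opening 0.11 [ 2.   1.4 -3.5]
-171.70081011590855
[[[-0.048, 0.087, -0.024], np.float64(-0.082), -1], [[-0.06, 0.08, -0.025], np.float64(-0.082), -1], [[-0.069, 0.072, -0.024], np.float64(-0.082), -1], [[-0.077, 0.062, -0.025], np.float64(-0.082), -1], [[-0.085, 0.052, -0.024], np.float64(-0.082), -1], [[-0.091, 0.041, -0.025], np.float64(-0.082), -1], [[-0.096, 0.028, -0.024], np.float64(-0.082), -1]]
end [ 0.4201 -0.42    0.2999] [[-0.939, 0.343, 0.002], [0.343, 0.939, -0.008], [-0.005, -0.007, -1.0]]
[ 0.42 -0.42  0.3 ] err 0.0 0.0 [ 1.13  0.2  -0.46  1.47  0.09  1.49  1.89]
[[[-0.049, 0.098, -0.0], np.float64(-0.095), -1], [[-0.063, 0.09, -0.001], np.float64(-0.095), -1], [[-0.076, 0.079, -0.0], np.float64(-0.095), -1], [[-0.087, 0.06
[... 597 characters left out ...]
at64(-0.072), -1], [[-0.099, 0.007, 0.024], np.float64(-0.072), -1], [[-0.099, -0.005, 0.025], np.float64(-0.072), -1], [[-0.098, -0.016, 0.024], np.float64(-0.072), -1], [[-0.096, -0.027, 0.024], np.float64(-0.072), -1]]
end [0.822  0.2682 0.2001] [[0.179, -0.984, 0.002], [-0.984, -0.179, -0.008], [0.008, -0.001, -1.0]]
[0.82 0.27 0.2 ] err 0.001 0.4 [ 0.01  1.04 -1.17  0.68  0.95  1.75  2.69]
[[[-0.001, 0.0, 0.062], 0.0, -1], [[-0.0, 0.0, 0.063], 0.0, -1], [[-0.001, 0.0, 0.062], 0.0, -1], [[-0.0, 0.0, 0.063], 0.0, -1]]
end [0.8221 0.268  0.075 ] [[0.174, -0.985, 0.002], [-0.985, -0.174, -0.008], [0.008, -0.001, -1.0]]
[0.82 0.27 0.08] err 0.0 0.0 [ 0.08  1.12 -1.15  0.86  0.97  1.58  2.63]
```

Call:
jog_arm:
  deltas:
    - [[-0.048,0.087,-0.024],-0.082,-1]
    - [[-0.06,0.08,-0.024],-0.082,-1]
    - [[-0.069,0.072,-0.024],-0.082,-1]
    - [[-0.077,0.062,-0.024],-0.082,-1]
    - [[-0.085,0.052,-0.024],-0.082,-1]
    - [[-0.091,0.041,-0.024],-0.082,-1]
    - [[-0.096,0.028,-0.024],-0.082,-1]

```text
time: 26.95
tcp_pos: [0.4133, -0.4291, 0.2953]
tcp_rot: [-0.002, 0.182, 0.983, -0.005]
ft_force: [0.6, -0.5, -3.2]
opening: 0.112
finger_force: 50.0
```

Call:
jog_arm:
  deltas:
    - [[-0.049,0.098,0],-0.095,-1]
    - [[-0.063,0.09,0],-0.095,-1]
    - [[-0.076,0.079,0],-0.095,-1]
    - [[-0.087,0.067,0],-0.095,-1]
    - [[-0.096,0.053,0],-0.095,-1]
    - [[-0.102,0.039,0],-0.095,-1]
    - [[-0.108,0.023,0],-0.095,-1]
    - [[-0.109,0.006,0],-0.095,-1]

```text
time: 27.95
tcp_pos: [0.7387, -0.134, 0.2897]
tcp_rot: [-0.005, -0.402, 0.916, -0.003]
ft_force: [0.9, -0.9, -3.4]
opening: 0.111
finger_force: 50.0
```

```bash
python3 st.py; python3 - <<'E'
from legs import *
R=quat(ctrl.sense()["tcp_rot"]).as_matrix(); a=np.rad2deg(np.arctan2(R[1,1],R[0,1]))%360; T=-(190-a); print(T)
legs([([.822,.268,.2],T,8),([.822,.268,.07],0,4)])
E
```

```text
{'joint_pos': [0.5532, 0.641, -0.7749, 0.9986, 0.4421, 1.6526, 2.3203], 'tcp_pos': [0.7387, -0.134, 0.2897], 'tcp_rot': [-0.0048, -0.4015, 0.9158, -0.0032]} 27.95 [-0.81  0.66 -0.1  -0.91  0.47  0.34  0.67]
r 0.751 az -10.3 | tilt 0.7 toward -122.8 | y slope down 0.1 x slope down -0.6 R [[-0.68, -0.74, -0.01], [-0.74, 0.68, -0.01], [0.01, -0.0, -1.0]] opening 0.111 [ 0.9 -0.9 -3.4]
-52.64860550344309
[[[-0.088, 0.053, 0.021], np.float64(-0.073), -1], [[-0.094, 0.042, 0.022], np.float64(-0.073), -1], [[-0.098, 0.032, 0.021], np.float64(-0.073), -1], [[-0.101, 0.019, 0.021], np.float64(-0.073), -1], [[-0.102, 0.009, 0.022], np.float64(-0.073), -1], [[-0.103, -0.004, 0.021], np.float64(-0.073), -1], [[-0.102, -0.015, 0.021], np.float64(-0.073), -1], [[-0.099, -0.027, 0.022], np.float64(-0.073), -1]]
end [0.8221 0.2679 0.1998] [[0.172, -0.985, -0.006], [-0.985, -0.172, -0.01], [0.008, 0.008, -1.0]]
[0.82 0.27 0.2 ] err 0.001 0.4 [ 0.01  1.06 -1.2   0.67  0.98  1.77  2.69]
[[[-0.001, -0.001, 0.065], 0.0, -1], [[-0.0, -0.0, 0.065], 0.0, -1], [[-0.001, -0.001, 0.065], 0.0, -1], [[-0.0, -0.0, 0.065], 0.0, -1]]
end [0.822  0.2679 0.07  ] [[0.174, -0.985, -0.006], [-0.985, -0.174, -0.01], [0.008, 0.008, -1.0]]
[0.82 0.27 0.07] err 0.0 0.0 [ 0.08  1.15 -1.18  0.85  1.    1.59  2.63]
```

Call:
jog_arm:
  deltas:
    - [[-0.088,0.053,0.02],-0.073,-1]
    - [[-0.094,0.042,0.02],-0.073,-1]
    - [[-0.098,0.032,0.02],-0.073,-1]
    - [[-0.101,0.019,0.02],-0.073,-1]
    - [[-0.102,0.009,0.02],-0.073,-1]
    - [[-0.1,-0.004,0.02],-0.073,-1]
    - [[-0.1,-0.015,0.02],-0.073,-1]
    - [[-0.095,-0.027,0.02],-0.07,-1]

```text
time: 28.95
tcp_pos: [0.8195, 0.2554, 0.2064]
tcp_rot: [0.009, 0.758, -0.652, 0.005]
ft_force: [-0.8, 4.3, -3.3]
opening: 0.107
finger_force: 50.0
```

Call:
jog_arm:
  deltas:
    - [[0,0,0],0,-1]

```text
time: 29.08
tcp_pos: [0.8157, 0.2646, 0.2017]
tcp_rot: [0.007, 0.761, -0.648, -0.004]
ft_force: [-0.5, 0.0, -4.3]
opening: 0.111
finger_force: 50.0
```

```bash
python3 st.py; python3 - <<'E'
from legs import *
p=viewer.grab_frame("scene")
for q in tip_of(p,"capsule_mid")[:3]: print(np.round(q["centre"]),round(q["p"],2),np.round(px2w(p,*q["centre"],.02),3))
R=quat(ctrl.sense()["tcp_rot"]).as_matrix(); a=np.rad2deg(np.arctan2(R[1,1],R[0,1]))%360; T=-(190-a); print(T)
legs([([.822,.268,.0585],T,5),([.768,.2585,.0585],0,1)])
E
```

```text
{'joint_pos': [0.0113, 1.0433, -1.1717, 0.6756, 0.9391, 1.7694, 2.6861], 'tcp_pos': [0.8157, 0.2646, 0.2017], 'tcp_rot': [0.0066, 0.7615, -0.6482, -0.0041]} 29.075 [ 0.04 -0.09  0.13 -0.   -0.06  0.01 -0.01]
r 0.858 az 18.0 | tilt 0.9 toward -162.1 | y slope down -0.9 x slope down -0.1 R [[0.16, -0.99, -0.01], [-0.99, -0.16, -0.0], [0.0, 0.02, -1.0]] opening 0.111 [-0.5  0.  -4.3]
-1.3484812230399257
[[[-0.005, -0.003, 0.059], np.float64(-0.003), -1], [[-0.004, -0.002, 0.059], np.float64(-0.003), -1], [[-0.005, -0.003, 0.059], np.float64(-0.003), -1], [[-0.004, -0.003, 0.059], np.float64(-0.003), -1], [[-0.005, -0.002, 0.059], np.float64(-0.003), -1]]
end [0.8217 0.2682 0.0587] [[0.174, -0.985, -0.008], [-0.985, -0.174, -0.011], [0.01, 0.009, -1.0]]
[0.82 0.27 0.06] err 0.0 0.0 [ 0.07  1.14 -1.14  0.86  0.97  1.57  2.63]
[[[-0.0, 0.11, 0.001], 0.0, -1]]
end [0.7678 0.2584 0.0585] [[0.174, -0.985, -0.008], [-0.985, -0.174, -0.011], [0.01, 0.009, -1.0]]
[0.77 0.26 0.06] err 0.0 0.0 [ 0.18  1.07 -1.17  1.08  0.95  1.51  2.54]
```

Call:
jog_arm:
  deltas:
    - [[0,-0.08,0],0,-1]
    - [[0,-0.08,0],0,-1]
    - [[0,-0.08,0],0,-1]
    - [[0,0,0],0,-1]

```text
time: 29.68
tcp_pos: [0.8751, 0.2725, 0.19]
tcp_rot: [-0.016, 0.74, -0.672, 0.021]
ft_force: [-0.6, 0.1, -3.6]
opening: 0.112
finger_force: 50.0
```

```bash
python3 st.py; python3 - <<'E'
from legs import *
R=quat(ctrl.sense()["tcp_rot"]).as_matrix(); a=np.rad2deg(np.arctan2(R[1,1],R[0,1]))%360; T=-(190-a); print(T)
legs([([.822,.27,.061],T,5),([.768,.2605,.061],0,1)])
E
```

```text
{'joint_pos': [-0.0727, 1.1714, -1.3773, 0.4725, 1.2482, 1.7974, 2.6907], 'tcp_pos': [0.8751, 0.2725, 0.19], 'tcp_rot': [-0.016, 0.7398, -0.6723, 0.0208]} 29.675 [ 0.01 -0.02 -0.02  0.02 -0.01  0.02  0.  ]
r 0.917 az 17.3 | tilt 3.0 toward -4.7 | y slope down 3.0 x slope down -0.5 R [[0.1, -0.99, 0.05], [-1.0, -0.1, -0.0], [0.01, -0.05, -1.0]] opening 0.112 [-0.6  0.1 -3.6]
-4.505962089548689
[[[-0.002, 0.024, 0.05], np.float64(-0.01), -1], [[-0.001, 0.024, 0.051], np.float64(-0.01), -1], [[-0.003, 0.024, 0.05], np.float64(-0.01), -1], [[-0.002, 0.023, 0.051], np.float64(-0.01), -1], [[-0.003, 0.024, 0.05], np.float64(-0.01), -1]]
end [0.8221 0.2699 0.0611] [[0.173, -0.984, 0.052], [-0.985, -0.173, -0.004], [0.013, -0.051, -0.999]]
[0.82 0.27 0.06] err 0.0 0.0 [ 0.15  1.22 -1.38  0.95  1.21  1.59  2.55]
[[[0.0, 0.11, -0.006], 0.0, -1]]
end [0.7677 0.2605 0.0612] [[0.173, -0.984, 0.052], [-0.985, -0.174, -0.004], [0.013, -0.051, -0.999]]
[0.77 0.26 0.06] err 0.0 0.0 [ 0.26  1.16 -1.38  1.16  1.16  1.54  2.46]
```

Call:
jog_arm:
  deltas:
    - [[-0.002,0.024,0.05],-0.01,-1]
    - [[-0.002,0.024,0.05],-0.01,-1]
    - [[-0.002,0.024,0.05],-0.01,-1]
    - [[-0.002,0.024,0.05],-0.01,-1]
    - [[-0.002,0.024,0.05],-0.01,-1]
    - [[0,0,0],0,-1]

```text
time: 30.42
tcp_pos: [0.82, 0.2694, 0.0615]
tcp_rot: [-0.014, 0.767, -0.641, 0.021]
ft_force: [-0.5, -0.6, -3.4]
opening: 0.115
finger_force: 50.0
```

```bash
python3 st.py; python3 - <<'E'
from legs import *
a=viewer.grab_frame("wrist"); b=viewer.grab_frame("scene")
for q in tip_of(b,"capsule_mid")[:3]: print(np.round(q["centre"]),round(q["p"],2),np.round(px2w(b,*q["centre"],.02),3))
cv2.imwrite("pics/c7.png",np.hstack([cv2.resize(a["frame"],(400,300)),cv2.resize(b["frame"][270:420,220:420],(400,300))]))
legs([([.768,.2605,.061],0,1)])
E
```

```text
{'joint_pos': [0.1544, 1.2131, -1.3697, 0.9518, 1.2047, 1.5896, 2.5491], 'tcp_pos': [0.82, 0.2694, 0.0615], 'tcp_rot': [-0.0139, 0.7667, -0.6415, 0.0211]} 30.425 [-0.02 -0.01 -0.02 -0.06  0.01 -0.01  0.01]
r 0.863 az 18.2 | tilt 2.9 toward -6.6 | y slope down 2.8 x slope down -0.8 R [[0.18, -0.98, 0.05], [-0.98, -0.18, -0.01], [0.01, -0.05, -1.0]] opening 0.115 [-0.5 -0.6 -3.4]
[300. 387.] 0.74 [0.698 0.219 0.02 ]
[[[0.003, 0.109, -0.001], 0.0, -1]]
end [0.768  0.2603 0.061 ] [[0.176, -0.983, 0.053], [-0.984, -0.176, -0.003], [0.012, -0.052, -0.999]]
[0.77 0.26 0.06] err 0.0 0.0 [ 0.26  1.16 -1.38  1.16  1.16  1.54  2.46]
```

View pics/c7.png

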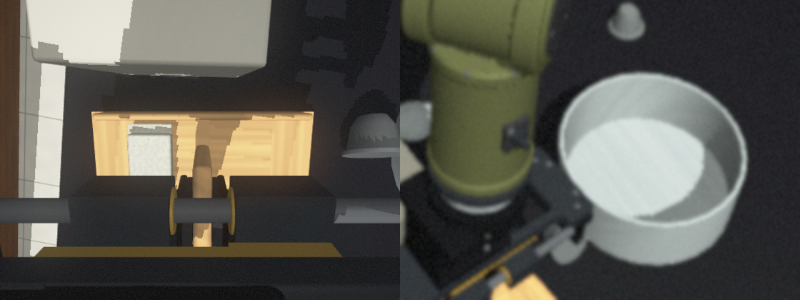

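Call:
jog_arm:
  deltas:
    - [[0.008,0.111,0],0,-1]
    - [[0,0,0],0,-1]

```text
time: 30.82
tcp_pos: [0.7621, 0.2594, 0.06]
tcp_rot: [-0.014, 0.769, -0.638, 0.021]
ft_force: [1.3, -0.5, -4.1]
opening: 0.114
finger_force: 50.0
```

```bash
python3 st.py; python3 - <<'E'
from legs import *
a=viewer.grab_frame("wrist"); b=viewer.grab_frame("scene")
for q in tip_of(a,"capsule_mid")[:3]: print(np.round(q["centre"]),round(q["p"],2),np.round(px2w(a,*q["centre"],.025),3))
cv2.imwrite("pics/c8.png",np.hstack([cv2.resize(a["frame"],(400,300)),cv2.resize(b["frame"][270:420,220:420],(400,300))]))
E
```

```text
{'joint_pos': [0.2644, 1.1488, -1.374, 1.1751, 1.1488, 1.5355, 2.4598], 'tcp_pos': [0.7621, 0.2594, 0.06], 'tcp_rot': [-0.0141, 0.7694, -0.6383, 0.0207]} 30.825 [-0.03  0.02  0.01 -0.14  0.04 -0.04  0.02]
r 0.805 az 18.8 | tilt 2.9 toward -5.5 | y slope down 2.8 x slope down -0.8 R [[0.18, -0.98, 0.05], [-0.98, -0.18, -0.0], [0.01, -0.05, -1.0]] opening 0.114 [ 1.3 -0.5 -4.1]
[410. 214.] 0.81 [0.7   0.231 0.025]
```

View pics/c8.png

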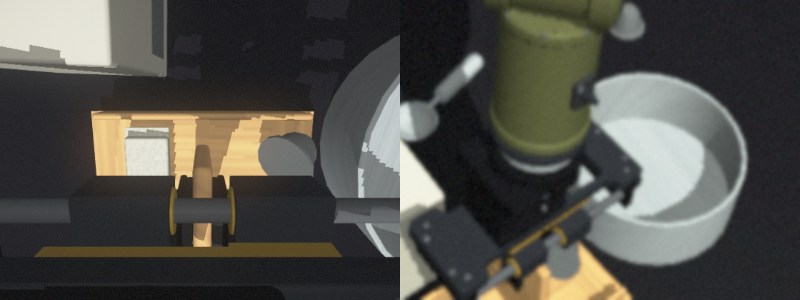

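Call:
jog_arm:
  deltas:
    - [[0,0,-0.02],0,-1]
    - [[0,0,-0.04],0,-1]
    - [[0,0,-0.06],0,-1]
    - [[0,0,-0.07],0,-1]
    - [[0,0,-0.06],0,-1]
    - [[0,0,-0.03],0,-1]
    - [[0,0,0],0,-1]

```text
time: 31.85
tcp_pos: [0.7593, 0.26, 0.2005]
tcp_rot: [-0.017, 0.767, -0.641, 0.021]
ft_force: [0.2, 0.5, -4.8]
opening: 0.117
finger_force: 50.0
```

```bash
python3 st.py; cat > cap.py <<'E'
from legs import *
a=viewer.grab_frame("wrist"); s=ctrl.sense(); R=quat(s["tcp_rot"]); p=s["tcp_pos"]
for th in ("capsule_mid","biscuit_mid"):
    for q in tip_of(a,th)[:2]:
        w=px2w(a,*q["centre"]); o=R.inv().apply(w-p); print(th,np.round(q["centre"]),round(q["p"],2),"in dish frame: along y",o[1].round(3),"x",o[0].round(3),"height over underside",(.0563-o[2]).round(3))
# dish-frame profile of what stands in the capsule section
P=np.array([px2w(a,u,v) for v in range(120,260,3) for u in range(330,470,3) if a["z_map"][v,u]>0]); o=R.inv().apply(P-p); h=.0563-o[:,2]
m=(h>.012)&(h<.06)&(o[:,1]>.012)&(o[:,1]<.13)&(abs(o[:,0])<.043)
if m.any(): print("stuff",m.sum(),"y",o[m,1].min().round(3),o[m,1].max().round(3),"x",o[m,0].min().round(3),o[m,0].max().round(3),"h max",h[m].max().round(3))
E
python3 cap.py
```

```text
{'joint_pos': [0.2163, 0.991, -1.3701, 1.0292, 1.0141, 1.6741, 2.5301], 'tcp_pos': [0.7593, 0.26, 0.2005], 'tcp_rot': [-0.0167, 0.7674, -0.6406, 0.0207]} 31.85 [ 0.01  0.04  0.02  0.03  0.01 -0.01 -0.  ]
r 0.803 az 18.9 | tilt 3.0 toward -0.9 | y slope down 3.0 x slope down -0.6 R [[0.18, -0.98, 0.05], [-0.98, -0.18, -0.0], [0.01, -0.05, -1.0]] opening 0.117 [ 0.2  0.5 -4.8]
capsule_mid [389. 198.] 0.89 in dish frame: along y 0.052 x 0.028 height over underside 0.04
biscuit_mid [207. 236.] 0.7 in dish frame: along y -0.043 x 0.002 height over underside 0.021
stuff 518 y 0.023 0.078 x -0.001 0.043 h max 0.048
```

Call:
jog_arm:
  deltas:
    - [[0,-0.03,0.015],0,-1]
    - [[0,-0.03,0.015],0,-1]
    - [[0,-0.03,0.015],0,-1]
    - [[0,-0.03,0.015],0,-1]
    - [[0,0,0],0,-1]
    - [[0,0.12,0],0,-1]
    - [[0,0.1,0],0,-1]
    - [[0,0,0],0,-1]

```text
time: 33.0
tcp_pos: [0.7054, 0.2503, 0.1645]
tcp_rot: [-0.012, 0.77, -0.638, 0.02]
ft_force: [0.6, 0.1, -2.7]
opening: 0.111
finger_force: 50.0
```

```bash
cat > tubchk.py <<'E'
from legs import *
p=viewer.grab_frame("scene")
for q in tip_of(p,"capsule_mid")[:3]: print("scene caps",np.round(q["centre"]),round(q["p"],2),np.round(px2w(p,*q["centre"]),3))
p=viewer.grab_frame("top")
for q in tip_of(p,"capsule_mid")[:3]: print("top caps",np.round(q["centre"]),round(q["p"],2),np.round(px2w(p,*q["centre"]),3))
E
python3 st.py; python3 cap.py; python3 tubchk.py
```

```text
{'joint_pos': [0.3212, 0.9234, -1.3447, 1.2535, 0.9301, 1.5636, 2.466], 'tcp_pos': [0.7054, 0.2503, 0.1645], 'tcp_rot': [-0.0124, 0.7698, -0.6379, 0.0199]} 33.0 [-0.03  0.03  0.02 -0.15  0.07 -0.03  0.02]
r 0.748 az 19.5 | tilt 2.7 toward -7.7 | y slope down 2.6 x slope down -0.8 R [[0.19, -0.98, 0.05], [-0.98, -0.19, -0.01], [0.01, -0.04, -1.0]] opening 0.111 [ 0.6  0.1 -2.7]
capsule_mid [429. 222.] 0.97 in dish frame: along y 0.077 x 0.015 height over underside 0.037
biscuit_mid [223. 230.] 0.85 in dish frame: along y -0.03 x 0.004 height over underside 0.017
stuff 377 y 0.027 0.097 x 0.0 0.042 h max 0.049
scene caps [346. 342.] 0.73 [0.603 0.219 0.1  ]
top caps [141. 201.] 0.43 [0.564 0.191 0.035]
```

Call:
jog_arm:
  deltas:
    - [[0,0,0],0,-1]
    - [[0,0,0],0,-1]

```text
time: 33.6
tcp_pos: [0.7116, 0.2507, 0.1661]
tcp_rot: [-0.016, 0.767, -0.641, 0.02]
ft_force: [0.3, -0.3, -3.6]
opening: 0.11
finger_force: 50.0
```

```bash
python3 tubchk.py; python3 cap.py; python3 - <<'E'
from legs import *
legs([([.71,.2,.26],10,4),([.585,-.18,.2],75,12)])
E
```

```text
scene caps [355. 336.] 0.56 [0.543 0.178 0.036]
top caps [150. 214.] 0.41 [0.53  0.163 0.034]
capsule_mid [522. 155.] 0.76 in dish frame: along y 0.181 x 0.038 height over underside -0.067
biscuit_mid [225. 228.] 0.79 in dish frame: along y -0.033 x 0.007 height over underside 0.018
stuff 1 y 0.043 0.043 x 0.043 0.043 h max 0.026
[[[0.025, 0.003, -0.047], 0.028, -1], [[0.025, 0.002, -0.047], 0.028, -1], [[0.026, 0.0, -0.046], 0.028, -1], [[0.025, -0.0, -0.047], 0.028, -1]]
end [0.7099 0.2    0.2598] [[0.004, -0.999, 0.051], [-1.0, -0.004, -0.002], [0.002, -0.051, -0.999]]
[0.71 0.2  0.26] err 0.0 0.0 [ 0.38  0.83 -1.38  1.16  0.86  1.68  2.4 ]
[[[0.063, 0.022, 0.009], 0.069, -1], [[0.065, 0.014, 0.009], 0.069, -1], [[0.067, 0.008, 0.009], 0.069, -1], [[0.067, 0.0, 0.009], 0.069, -1], [[0.066, -0.007, 0.009], 0.069, -1], [[0.065, -0.014, 0.009], 0.069, -1], [[0.064, -0.021, 0.009], 0.069, -1], [[0.061, -0.028, 0.009], 0.069, -1]]
[[[0.057, -0.034, 0.009], 0.069, -1], [[0.053, -0.04, 0.009], 0.069, -1], [[0.049, -0.046, 0.009], 0.069, -1], [[0.044, -0.051, 0.009], 0.069, -1]]
end [ 0.5849 -0.1803  0.2002] [[-0.961, -0.271, 0.051], [-0.272, 0.962, -0.002], [-0.049, -0.015, -0.999]]
[ 0.58 -0.18  0.2 ] err 0.0 0.0 [ 1.25  0.55 -1.33  1.6   0.54  1.37  1.71]
```

The capsule is in the tub at about (0.54,0.17,0.035), inside the rim, and the biscuit is still in its section. Next I'll carry the dish to its old, clear spot.

Call:
jog_arm:
  deltas:
    - [[0.025,0,-0.047],0.028,-1]
    - [[0.025,0,-0.047],0.028,-1]
    - [[0.025,0,-0.047],0.028,-1]
    - [[0.025,0,-0.047],0.028,-1]
    - [[0.04,0.015,0.005],0.05,-1]
    - [[0.06,0.015,0.01],0.069,-1]
    - [[0.065,0.01,0.01],0.069,-1]
    - [[0.067,0.003,0.01],0.069,-1]

```text
time: 34.95
tcp_pos: [0.6738, 0.0874, 0.2422]
tcp_rot: [0.021, -0.55, 0.835, -0.015]
ft_force: [0.1, 0.1, -4.0]
opening: 0.109
finger_force: 50.0
```

Call:
jog_arm:
  deltas:
    - [[0.067,-0.005,0.01],0.069,-1]
    - [[0.065,-0.012,0.01],0.069,-1]
    - [[0.064,-0.02,0.01],0.069,-1]
    - [[0.061,-0.026,0.01],0.069,-1]
    - [[0.057,-0.032,0.01],0.069,-1]
    - [[0.053,-0.038,0.01],0.069,-1]
    - [[0.04,-0.04,0.01],0.05,-1]
    - [[0,0,0],0,-1]

```text
time: 35.95
tcp_pos: [0.6049, -0.1314, 0.2033]
tcp_rot: [0.024, -0.216, 0.976, -0.008]
ft_force: [0.1, 0.7, -3.0]
opening: 0.115
finger_force: 50.0
```

```bash
python3 st.py; python3 cap.py | grep bisc; python3 - <<'E'
from legs import *
s=ctrl.sense(); p=s["tcp_pos"]; legs([([p[0],p[1],.085],0,4),([p[0],p[1],.0605],0,3)])
E
```

```text
{'joint_pos': [1.1379, 0.5534, -1.3153, 1.5765, 0.5549, 1.3851, 1.7861], 'tcp_pos': [0.6049, -0.1314, 0.2033], 'tcp_rot': [0.0238, -0.2157, 0.9761, -0.0078]} 35.95 [-0.04  0.   -0.04  0.   -0.03 -0.01  0.01]
r 0.619 az -12.3 | tilt 2.9 toward -5.6 | y slope down 1.5 x slope down 2.5 R [[-0.91, -0.42, 0.05], [-0.42, 0.91, -0.0], [-0.04, -0.03, -1.0]] opening 0.115 [ 0.1  0.7 -3. ]
biscuit_mid [220. 226.] 0.71 in dish frame: along y -0.037 x 0.01 height over underside 0.019
[[[0.003, 0.001, 0.059], 0.0, -1], [[0.003, 0.002, 0.06], 0.0, -1], [[0.002, 0.001, 0.059], 0.0, -1], [[0.003, 0.002, 0.06], 0.0, -1]]
end [ 0.6061 -0.1256  0.0848] [[-0.902, -0.428, 0.052], [-0.429, 0.903, -0.001], [-0.046, -0.024, -0.999]]
[ 0.61 -0.13  0.08] err 0.0 0.0 [ 1.08  0.65 -1.22  1.71  0.66  1.2   1.72]
[[[0.001, 0.0, 0.016], 0.0, -1], [[0.001, 0.001, 0.017], 0.0, -1], [[0.0, 0.0, 0.016], 0.0, -1]]
end [ 0.6063 -0.1258  0.0605] [[-0.902, -0.428, 0.052], [-0.429, 0.903, -0.001], [-0.046, -0.024, -0.999]]
[ 0.61 -0.13  0.06] err 0.0 0.0 [ 1.06  0.67 -1.19  1.73  0.69  1.16  1.7 ]
```

Call:
jog_arm:
  deltas:
    - [[0.012,-0.02,0.06],0,-1]
    - [[0.012,-0.02,0.06],0,-1]
    - [[0.012,-0.02,0.06],0,-1]
    - [[0.012,-0.02,0.058],0,-1]
    - [[0,0,0.018],0,-1]
    - [[0,0,0.014],0,-1]
    - [[0,0,0.012],0,-1]
    - [[0,0,0],0,-1]

```text
time: 37.1
tcp_pos: [0.6087, -0.173, 0.0624]
tcp_rot: [0.025, -0.22, 0.975, -0.006]
ft_force: [-0.2, -0.2, -4.0]
opening: 0.112
finger_force: 50.0
```

```bash
python3 st.py
```

```text
{'joint_pos': [1.1092, 0.6959, -1.1801, 1.6913, 0.6948, 1.18, 1.7749], 'tcp_pos': [0.6087, -0.173, 0.0624], 'tcp_rot': [0.0249, -0.2195, 0.9753, -0.0064]} 37.1 [ 0.   -0.   -0.   -0.01 -0.    0.    0.  ]
r 0.633 az -15.9 | tilt 2.9 toward -1.8 | y slope down 1.3 x slope down 2.6 R [[-0.9, -0.43, 0.05], [-0.43, 0.9, -0.0], [-0.05, -0.02, -1.0]] opening 0.112 [-0.2 -0.2 -4. ]
```

Call:
jog_arm:
  deltas:
    - [[0,0,0.003],0,-1]
    - [[0,0,0.003],0,-1]
    - [[0,0,0],0,0]
    - [[0,0,0],0,0]
    - [[0,0,0],0,0]
    - [[0,0,0],0,0]
    - [[0,0,0],0,0]
    - [[0,0,0],0,0]

```text
time: 38.1
tcp_pos: [0.6086, -0.1736, 0.059]
tcp_rot: [0.025, -0.219, 0.975, -0.006]
ft_force: [0.1, -0.5, -0.7]
opening: 0.492
finger_force: 0.0
```

Call:
jog_arm:
  deltas:
    - [[0,0,-0.03],0,0]
    - [[0,0,-0.06],0,0]
    - [[0,0,-0.1],0,0]
    - [[0,0,-0.1],0,0]
    - [[0,0,0],0,0]
    - [[0,0,0],0,0]

```text
time: 38.85
tcp_pos: [0.6011, -0.1735, 0.2041]
tcp_rot: [0.025, -0.219, 0.975, -0.007]
ft_force: [-0.3, -0.5, -1.1]
opening: 0.502
finger_force: 0.0
```

```bash
python3 st.py; python3 tubchk.py; python3 - <<'E'
from legs import *
a=viewer.grab_frame("wrist")
for th,z in (("dish_mid",.0475),("biscuit_mid",.011)):
    for q in tip_of(a,th)[:2]: print(th,np.round(q["centre"]),round(q["p"],2),np.round(px2w(a,*q["centre"]),3))
hsv=cv2.cvtColor(a["frame"],cv2.COLOR_BGR2HSV); m=(hsv[...,1]>60)&(hsv[...,2]>90)&(a["z_map"]>0); v,u=np.nonzero(m)
P=np.array([px2w(a,x,y) for x,y in zip(u[::5],v[::5])]); f=P[(P[:,2]>-.01)&(P[:,2]<.02)&(np.hypot(P[:,0]-.608,P[:,1]+.173)<.11)]
c=np.linalg.lstsq(np.c_[f[:,:2],np.ones(len(f))],f[:,2],rcond=None)[0]; print("floor pts",len(f),"z",f[:,2].mean().round(4),"slope deg",np.rad2deg(c[:2]).round(2))
E
```

```text
{'joint_pos': [1.1889, 0.5616, -1.3007, 1.5589, 0.5542, 1.3882, 1.8656], 'tcp_pos': [0.6011, -0.1735, 0.2041], 'tcp_rot': [0.0247, -0.2191, 0.9754, -0.0068]} 38.85 [-0.01  0.02  0.02  0.02  0.   -0.   -0.  ]
r 0.626 az -16.1 | tilt 2.9 toward -2.6 | y slope down 1.4 x slope down 2.6 R [[-0.9, -0.43, 0.05], [-0.43, 0.9, -0.0], [-0.05, -0.02, -1.0]] opening 0.502 [-0.3 -0.5 -1.1]
scene caps [360. 344.] 0.51 [0.547 0.2   0.037]
dish_mid [277. 206.] 0.87 [ 0.605 -0.178  0.096]
biscuit_mid [244. 181.] 0.84 [ 0.619 -0.209  0.018]
floor pts 2931 z 0.0056 slope deg [ 0.55 -0.03]
```

The dish stands level on the counter with its floor at 5.6 mm. The biscuit is in it, the capsule is in the tub, and the gripper is clear, so I'm handing in.

```bash
python3 -c "
from bench import ctrl
print(ctrl.hand_in())"
```

```text
the job is handed in; nothing more can be done
None
```

Handed in at about 39 s: the capsule is in the tub, and the dish stands level and clear with the biscuit in it. However, the capsule first fell onto the counter beside the tub, so I scooped it back up with the dish, no gripper contact intended, and jerked it out into the tub from a nearly level dish rather than tipping it.

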